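# Fetch the receiver jar from behind the vessels in the caddy

## Task

Get the low receiver jar out of the crowded steel caddy: first clear the three tall vessels (bottle, conical flask, dewar) into the white drip tray, all standing together there, and only then set the jar upright in the middle of the cork pad on the lab jack. After that put each tall vessel back upright on the very spot in the caddy where it stood at the start. Do not drop or tip over any of the four, and leave the rubber bung in the drip tray where it is.

Things in the scene. Friction and masses are not known exactly. Their poses are not given: they have to be found in the camera images.
- bottle_center (a point): Loose brown glass bottle, 144 mm tall: body 52 mm diameter up to 80 mm, sloping shoulder, then a black screw cap 30 mm diameter from 112 mm to the top (neck below it 26 mm). 0.2 to 0.4 kg. Pick it by the cap from above. Point on its axis half-way up (72 mm above its underside); z up along its axis. Stands at the start on one of the four spots of the caddy.
- flask_center (a point): Loose clear glass conical flask, 130 mm tall: base 64 mm diameter, narrowing to a 26 mm neck at 82 mm, with a red plastic cap 32 mm diameter from 100 mm to the top. 0.17 to 0.34 kg. Pick it by the cap from above. Point on its axis half-way up (65 mm above its underside); z up along its axis. Stands at the start on one of the four spots of the caddy.
- dewar_center (a point): Loose stainless-steel dewar, 120 mm tall: body 56 mm diameter up to 80 mm, with a grey lid 36 mm diameter from 86 mm to the top. 0.22 to 0.45 kg. Pick it by the lid from above. Point on its axis half-way up (60 mm above its underside); z up along its axis. Stands at the start on one of the four spots of the caddy.
- jar_center (a point): Loose low round receiver jar of clear glass with a flat aluminium lid, straight-sided, 54 mm diameter, 46 mm tall, 0.1 to 0.2 kg. Point at its centre (23 mm above its underside); z up along its axis. At the start it stands on one of the two far spots (the +x side) of the caddy, hemmed in by the tall vessels.
- caddy: Fixed low square steel tray, the caddy: 206 x 206 mm outside, wall 3 mm thick and 18 mm high, floor 3 mm above the bench. Origin: centre of its underside; x and y along its sides, z up. Four round dark rubber spots (68 mm diameter, flush) are centred 38 mm from the origin in x and in y, at (+-38, +-38) mm; at the start each carries one vessel, to within about 2 mm.
- tray: Fixed white plastic drip tray, the side area for the cleared vessels: 196 x 196 mm outside, wall 4 mm thick and 18 mm high, floor 4 mm above the bench. Origin: centre of its underside; x and y along its sides, z up. The bung stands in one quarter; the other three quarters (centres about 44 mm from the origin in x and y) are free, each with room for one vessel.
- jack: Fixed aluminium lab jack (scissor stand), 120 x 120 mm, top plate 70 mm above the bench with a flush cork pad 72 mm diameter in its middle. Origin: centre of its underside, under the middle of the pad; z up. A black adjusting knob sticks out to -y, below the top plate.
- bung_center (a point): Loose black rubber bung (bystander, not to be disturbed) standing in the drip tray: 28 mm tall, 40 mm diameter at the top, 32 mm below. Point at its centre, 14 mm above its underside.

How it is judged (in metres and radians):
On the way, in this order (a step that is already met when the one before it is completed fails the run):
1. all three tall vessels stand upright and released in the drip tray, the jar still untouched in the caddy (x of bottle_center in the frame of tray between -0.08 and 0.08 m and y of bottle_center in the frame of tray between -0.08 and 0.08 m and z of bottle_center in the frame of tray between 0.07 and 0.082 m and angle between each of bottle_center, flask_center, dewar_center's own z axis and vertical below 0.1 rad and linear speed of each of bottle, flask, dewar below 0.03 m/s and contact force between the fingers and bottle below 0.2 N and x of flask_center in the frame of tray between -0.08 and 0.08 m and y of flask_center in the frame of tray between -0.08 and 0.08 m and z of flask_center in the frame of tray between 0.063 and 0.075 m and contact force between the fingers and flask below 0.2 N and x of dewar_center in the frame of tray between -0.08 and 0.08 m and y of dewar_center in the frame of tray between -0.08 and 0.08 m and z of dewar_center in the frame of tray between 0.058 and 0.07 m and contact force between the fingers and dewar below 0.2 N and distance of jar_center from where it was at the start of the episode below 0.02 m), for 0.2 s.
2. the jar stands released in the middle of the jack's cork pad while the three tall vessels are still in the drip tray (horizontal distance between jar_center and jack below 0.012 m and z of jar_center in the frame of jack between 0.087 and 0.099 m and angle between each of jar_center, bottle_center, flask_center, dewar_center's own z axis and vertical below 0.1 rad and linear speed of jar below 0.03 m/s and contact force between the fingers and jar below 0.2 N and x of bottle_center in the frame of tray between -0.08 and 0.08 m and y of bottle_center in the frame of tray between -0.08 and 0.08 m and z of bottle_center in the frame of tray between 0.07 and 0.082 m and x of flask_center in the frame of tray between -0.08 and 0.08 m and y of flask_center in the frame of tray between -0.08 and 0.08 m and z of flask_center in the frame of tray between 0.063 and 0.075 m and x of dewar_center in the frame of tray between -0.08 and 0.08 m and y of dewar_center in the frame of tray between -0.08 and 0.08 m and z of dewar_center in the frame of tray between 0.058 and 0.07 m), for 0.2 s.
At the end, for the whole second after the job is handed in: The jar stands upright on the lab jack within 12 mm of the pad's centre; bottle, flask and dewar each stand upright (within 0.1 rad) within 15 mm of where that same vessel stood at the start; all released and at rest (horizontal distance between jar_center and jack below 0.012 m and z of jar_center in the frame of jack between 0.087 and 0.099 m and angle between each of jar_center, bottle_center, flask_center, dewar_center's own z axis and vertical below 0.1 rad and linear speed of each of jar, bottle, flask, dewar below 0.03 m/s and contact force between the fingers and jar below 0.2 N and distance of each of bottle_center, flask_center, dewar_center from where it was at the start of the episode below 0.015 m and contact force between the fingers and bottle below 0.2 N and contact force between the fingers and flask below 0.2 N and contact force between the fingers and dewar below 0.2 N); the robot touches nothing.
It fails at once if a tall vessel or the jar is tipped over (angle between any of bottle_center, flask_center, dewar_center, jar_center's own z axis and vertical above 0.6 rad).
It fails at once if a tall vessel or the jar is dropped (moves faster than 0.6 m/s out of the fingers) ((linear speed of bottle above 0.6 m/s and contact force between the fingers and bottle below 0.05 N) or (linear speed of flask above 0.6 m/s and contact force between the fingers and flask below 0.05 N) or (linear speed of dewar above 0.6 m/s and contact force between the fingers and dewar below 0.05 N) or (linear speed of jar above 0.6 m/s and contact force between the fingers and jar below 0.05 N)).
It fails at once if the bung is moved more than 20 mm (distance of bung_center from where it was at the start of the episode above 0.02 m).
It also fails if it takes over 144 s, if anything falls off the work surface, if the arm or the gripper's body presses on something with over 40 N, if the wrist force passes 120 N, or if a joint passes its speed limit or range.

## Robot

A 6-joint arm with a two-finger parallel gripper is mounted at the origin on the work surface. World frame = base frame: x ahead of the robot, y to its left, z up, the work surface at z = 0. Lengths are in mm, angles in rad, forces in N, time in s.
With the tool pointing down it reaches from about 350 to 775 mm from the base axis. Payload 7.3 kg.
Tool frame: the origin (TCP) lies between the finger pads; the fingertips stand 25 mm ahead of it and the grasp point (between the pads) lies 6 mm ahead of it; z points along the fingers, y is the line along which they close (so a half turn about z gives the same grasp; the last joint's range is limited). The gripper opens to 92 mm and grips with 3 to 60 N. Pads are 19 mm wide; open, the fingers measure 130 mm over their backs; the gripper's body (75 mm by 190 mm) begins 47 mm behind the grasp point.
Start: joints at [-1.485, 0.342, 1.524, -0, 1.275, -0.146], TCP at [120.629, -510.971, 251.741] pointing down, gripper open.
Joint ranges: [-2.53, 2.53], [-0.77, 2.02], [0.04, 2.7], [-1, 4.14], [0.28, 2.66], [-3.11, 3.11]. Speed limits (rad/s): [2.57, 2.57, 3.14, 3.14, 3.14, 3.14].

## Interface

Orientations are given as [roll, pitch, yaw] about the fixed x, y, z axes, in that order (R = Rz(yaw) Ry(pitch) Rx(roll)).
In Python, from plant import bot gives the robot as it stands.
- The arm moves only by the tool play_rows, never from a script. Its argument "commands" is a list of rows, each an object of numbers: "x", "y", "z": the shift along the tool's x, y, z in m; "twist": the turn about the tool's z in degrees. In form: [{"x": .., "y": .., "z": .., "twist": ..}, ...]. A call has exactly 8 rows; each row is the pose to reach, as a shift and turn from the pose commanded when the call began, along the tool's axes at that moment; what a row does not reach only later rows make up. A row lasts 1/10 s, in which the tool goes at most 50 mm and 8.59 degrees, less where a joint would pass 70% of its speed; a pose out of reach is approached as far as the arm can. A call with a gripper value outside its range is refused whole. "jaw" is the closure, from 0 (fully open) to 1 (shut), set as the call begins (left out, the last holds). The fingers move at their own pace and stop on an object; the grip force is fixed at half the most. Time passes only in rows, so rows that repeat a pose let the fingers close, or fill a call up. It gives the time, the measured TCP pose, the force, the opening and the grip force at its end, in the units of the state.
- bot.get_obs(): the state, without advancing time (a new reading comes with each control period).
- bot.capture(name): name is "scene" or "top" or "wrist"; returns a dict with "pixels" (400x640x3 uint8, red, green, blue), "fx", "fy", "cx", "cy" (pixels), "eye" and "rotation" of the camera in the world. Camera axes: x right, y down, z forward; pixel columns grow to the right and rows downward; lengths in mm; the calibration is good to about 2 mm. A picture is of the moment at which its call begins. There is no depth.
- bot.close_job(): hands the job in; it is judged then, once.
The state is a dict: "time": time; "joint_positions": joint angles; "dq": joint speeds; "tau": joint torques, N m; "tool_pos": TCP position; "tcp_rot": TCP orientation; "contact_force": force on the tool from outside, world axes, zero at the start; "moment": the same for the moment, N m; "grip_width": finger opening in mm; "finger_force": force on a finger pad.
Only numpy, scipy, OpenCV 4.12 (cv2) and the standard library are available. Lean on these libraries where they do the work, as an engineer would, in place of code of your own. Each camera call takes 0.05 s, during which the arm holds its last target. There are 200 camera calls.

## Working session

There is one attempt and no reset: what is moved stays moved. The work goes in short steps, Python scripts to look and compute and a tool call to move; the robot and the scene stay as the last step left them, time stands still between calls to the robot, and variables do not carry over. Pictures are saved under pics/ and viewed, at most 14 in all, crops included, and the job is handed in when it is done.

Besides the shell and the picture viewer there is one more tool, called after ">>>" as name(argument=value, ...) on one line, values as JSON. play_rows: Moves the arm, as the interface text tells. Its arguments: {"type":"object","properties":{"commands":{"type":"array"},"jaw":{"type":"number"}},"required":["commands"]}

```bash
ls; mkdir -p pics
python3 - <<'E'
from plant import bot
import cv2
o=bot.get_obs();print(o)
for n in("scene","top"):
    c=bot.capture(n);cv2.imwrite(f"pics/{n}0.png",c["pixels"][:,:,::-1]);print({k:v for k,v in c.items() if k!="pixels"})
E
```

```text
pics
{'time': 0.0, 'joint_positions': array([-1.48499679e+00,  3.42711745e-01,  1.52505272e+00,  4.48948381e-06,
        1.27541663e+00, -1.45969375e-01]), 'dq': array([ 0.00081957, -0.00175275, -0.00044138, -0.00091764, -0.00045819,
        0.00033202]), 'tau': array([ 2.26890629e-04, -4.31245458e+01, -2.44221246e+01,  7.17328792e-02,
        5.61536278e-02, -1.47490937e-04]), 'tool_pos': array([ 120.59695789, -510.5599749 ,  251.03818441]), 'tcp_rot': array([-3.14002172e+00, -2.35289212e-04,  2.31767413e-01]), 'contact_force': array([ 0.18046689, -0.25165469, -0.49704205]), 'moment': array([-0.01717901,  0.03054987, -0.01255979]), 'finger_force': 0.0, 'grip_width': 91.78790462489195}
{'fx': 482.19057189946636, 'fy': 482.19057189946636, 'cx': 316.1218116566953, 'cy': 202.2748599972234, 'eye': array([1319.56013106, -320.17633522,  729.87682625]), 'rotation': array([-2.25241415,  0.01299689,  1.17509746])}
{'fx': 416.6735771103421, 'fy': 416.6735771103421, 'cx': 317.8978603078306, 'cy': 198.16279160914448, 'eye': array([ 313.90926967,   19.72025266, 1231.79389692]), 'rotation': array([-2.95296901, -0.01824843, -1.57840855])}
```

View pics/top0.png

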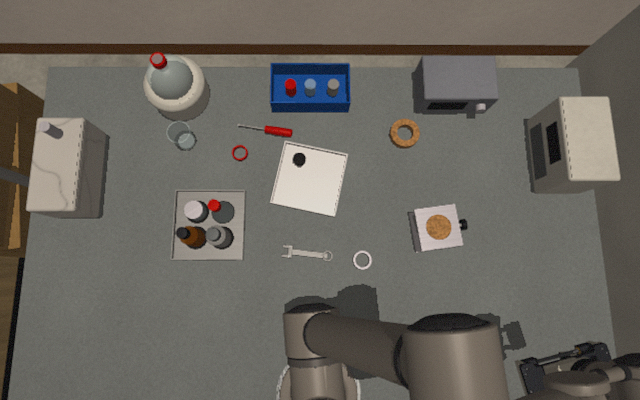

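View pics/scene0.png

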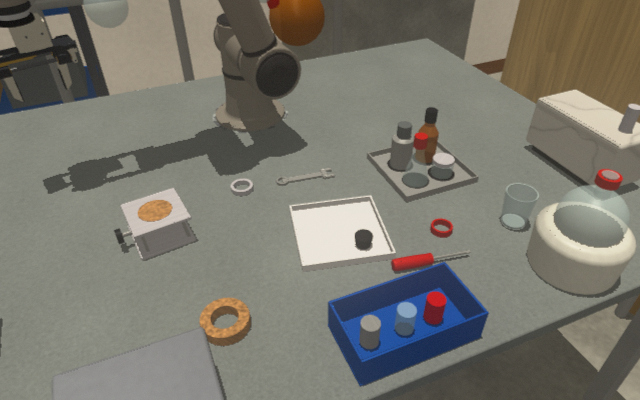

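The top view shows the caddy at (209,225), with the jar far left (196,211), the flask far right (cap at 214,205), the bottle near left (cap at 182,233) and the dewar near right (lid at 213,233). The tray is at (310,178) with the bung at (299,159) in its far-left quarter. The jack pad is at (439,228).

```bash
cat > h.py <<'E'
import numpy as np,cv2
from scipy.spatial.transform import Rotation as R
def pix2(c,u,v,z):
    d=R.from_euler('xyz',c['rotation']).apply([(u-c['cx'])/c['fx'],(v-c['cy'])/c['fy'],1]);e=np.array(c['eye'])
    return (e+d*(z-e[2])/d[2])[:2]
def proj(c,p):
    q=R.from_euler('xyz',c['rotation']).inv().apply(np.atleast_2d(p)-c['eye'])
    return np.c_[q[:,0]/q[:,2]*c['fx']+c['cx'],q[:,1]/q[:,2]*c['fy']+c['cy']]
E
python3 - <<'E'
from plant import bot
from h import *
import pickle
C={n:bot.capture(n) for n in("scene","top")}
pickle.dump(C,open('c0.pkl','wb'))
c=C['top']
for n,u,v,z in [("tray",310,178,10),("jack",439,228,70),("caddy",209,225,10),("bung",299,159,28)]: print(n,pix2(c,u,v,z))
for n,x0,y0,w,h in[("top",165,180,90,90),("top",262,132,95,90),("top",400,190,75,75),("scene",360,95,125,110)]:
    i=C[n]["pixels"][y0:y0+h,x0:x0+w,::-1]
    cv2.imwrite(f"pics/crop_{n}_{x0}.png",cv2.resize(i,None,fx=4,fy=4,interpolation=cv2.INTER_CUBIC))
a=cv2.imread("pics/crop_top_165.png");b=cv2.imread("pics/crop_top_262.png")
cv2.imwrite("pics/m1.png",np.hstack([a,b]))
E
```

```text
tray [608.93646106  18.97216057]
jack [ 448.61840141 -343.57449966]
caddy [468.12656237 315.96399572]
bung [663.12595795  51.66176065]
```

View pics/m1.png

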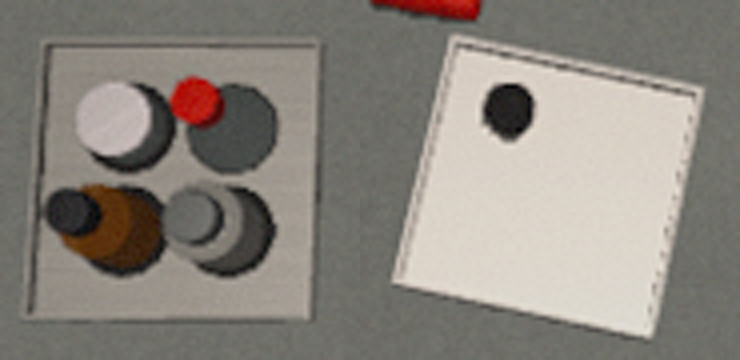

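View pics/crop_top_400.png

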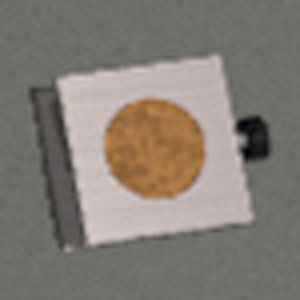

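Run:
```python
from h import *
import pickle
C=pickle.load(open('c0.pkl','rb'));c=C['top'];P=c['pixels'].astype(int)
def sq(n,pts,x0,y0,z):
    q=np.array([pix2(c,x0+(x-.0)/4-.4,y0+y/4-.4,z) for x,y in pts]);m=q.mean(0)
    TL,TR,BR,BL=q; ang=[np.degrees(np.arctan2(*(a-b)[::-1])) for a,b in((TL,BL),(TR,BR))]
    ang2=[np.degrees(np.arctan2(*(a-b)[::-1]))-90 for a,b in((TL,TR),(BL,BR))]
    print(n,m.round(1),np.round(ang+ang2,1),[np.linalg.norm(q[i]-q[i-1]).round() for i in range(4)]);return m,np.radians(np.mean(ang+ang2))
cad=sq("caddy",[(44,40),(320,40),(310,320),(22,318)],165,180,18)
tr=sq("tray",[(452-360,36),(705-360,90),(653-360,338),(392-360,284)],262,132,18)
jk=sq("jack",[(58,80),(220,55),(253,220),(87,247)],400,190,70)
def blob(n,mask,x0,y0,w,h,z):
    m=np.zeros(P.shape[:2],bool);m[y0:y0+h,x0:x0+w]=mask[y0:y0+h,x0:x0+w];v,u=np.nonzero(m)
    (cu,cv_),r=cv2.minEnclosingCircle(np.c_[u,v].astype(np.float32));
    print(n,len(u),(u.mean(),v.mean()),pix2(c,u.mean(),v.mean(),z).round(1),'r',np.sqrt(len(u)/np.pi)*(c['eye'][2]-z)/c['fx'])
r,g,b=P[...,0],P[...,1],P[...,2]
blob("pad",(r-b>50),400,190,75,75,70)
blob("red",(r-g>100),205,195,20,20,130)
blob("jarlid",(r>165),180,195,27,30,49)
blob("bung",(r<90),285,145,30,30,28)
blob("bottlecap",(r<75),174,224,18,18,147)
for n,(x,y) in{"near-left bottle":(-38,38),"dewar":(-38,-38),"jar":(38,38),"flask":(38,-38)}.items():
    a=cad[1];print(n,(cad[0]+[x*np.cos(a)-y*np.sin(a),x*np.sin(a)+y*np.cos(a)]).round(1))
for q in[(44,-44),(-44,44),(-44,-44),(44,44)]:
    a=tr[1];x,y=q;print(q,(tr[0]+[x*np.cos(a)-y*np.sin(a),x*np.sin(a)+y*np.cos(a)]).round(1))
np.save('cad.npy',[*cad[0],cad[1]])
# overlay
S=4;x0,y0=165,180;im=cv2.resize(np.ascontiguousarray(c['pixels'][y0:270,x0:255,::-1]),None,fx=6,fy=6,interpolation=cv2.INTER_CUBIC)
def circ(xy,rad,z,col):
    t=np.linspace(0,2*np.pi,60);p=np.c_[xy[0]+rad*np.cos(t),xy[1]+rad*np.sin(t),0*t+z]
    cv2.polylines(im,[((proj(c,p)-[x0,y0]+.5)*6).astype(np.int32)],True,col,1)
a=cad[1];f=lambda x,y:cad[0]+[x*np.cos(a)-y*np.sin(a),x*np.sin(a)+y*np.cos(a)]
for (x,y),rad,z in[((-38,38),15,147),((-38,-38),18,123),((38,38),27,49),((38,-38),16,133)]:
    circ(f(x,y),34,3,(0,255,0));circ(f(x,y),rad,z,(255,255,0))
p=np.array([[*f(x,y),18] for x,y in((103,103),(103,-103),(-103,-103),(-103,103))]);cv2.polylines(im,[((proj(c,p)-[x0,y0]+.5)*6).astype(np.int32)],True,(0,255,0),1)
cv2.imwrite('pics/ov.png',im)
```

```text
caddy [470.3 316.5] [-1.2 -0.5 -0.2 -0.8] [np.float64(204.0), np.float64(204.0), np.float64(206.0), np.float64(206.0)]
tray [607.4  21.1] [-12.6 -12.6 -12.7 -12.1] [np.float64(196.0), np.float64(197.0), np.float64(194.0), np.float64(197.0)]
jack [ 451.4 -341.6] [6.9 7.3 8.5 8.7] [np.float64(119.0), np.float64(118.0), np.float64(118.0), np.float64(119.0)]
pad 485 (np.float64(438.25773195876286), np.float64(226.55463917525773)) [ 452.7 -341.7] r 34.64408238144866
red 101 (np.float64(213.15841584158414), np.float64(204.78217821782178)) [507.3 278. ] r 14.993055613046305
jarlid 253 (np.float64(192.67193675889328), np.float64(209.27272727272728)) [508.7 354.9] r 25.47407588265128
bung 131 (np.float64(298.7022900763359), np.float64(159.12977099236642)) [662.7  52.6] r 18.655929316423446
bottlecap 153 (np.float64(182.52287581699346), np.float64(232.76470588235293)) [430.9 350.3] r 18.168624582745476
near-left bottle [432.7 355. ]
dewar [431.8 279. ]
jar [508.7 354.1]
flask [507.8 278.1]
(44, -44) [640.8 -31.3]
(-44, 44) [573.9  73.6]
(-44, -44) [554.9 -12.3]
(44, 44) [659.8  54.6]
```

View pics/ov.png

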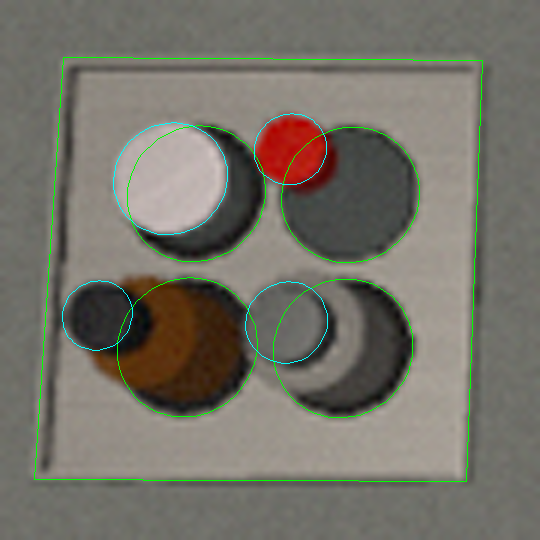

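The model circles overlay well: bottle (432,355), dewar (432,279), jar (508.5,354.5), flask (507.5,278). I'll close along the caddy diagonals (yaw 45°) with full lift, and keep that yaw throughout.

```bash
cat >> h.py <<'E'
def plan(pts,yaw,step=50,p0=None,y0=None):
    """rows (mm, tool axes of the start pose) through world waypoints"""
    from plant import bot
    o=bot.get_obs();p=np.array(o['tool_pos']) if p0 is None else np.array(p0,float)
    r0=R.from_euler('xyz',[np.pi,0,o['tcp_rot'][2] if y0 is None else np.radians(y0)])
    cur=p.copy();out=[]
    for t in pts:
        t=np.array(t,float);n=max(1,int(np.ceil(np.linalg.norm(t-cur)/step-1e-6)))
        out+=[cur+(t-cur)*k/n for k in range(1,n+1)];cur=t
    tw=(np.degrees(o['tcp_rot'][2])-yaw) if y0 is None else y0-yaw
    for k,q in enumerate(out):
        print(k+1,r0.inv().apply(q-p).round(0),'twist',round(np.sign(tw)*min(abs(tw),8*(k+1)),1),'world',q.round(0))
    return cur
E
python3 -c "
from h import *
p=plan([(200,-480,260),(470,-240,280),(530,-180,280)],45,50)
print()
p=plan([(600,-60,290),(600,100,290),(432,279,290)],45,50,p,45)
print()
plan([(432,279,290)],45,50,p,45)
"
```

```text
1 [42. -6. -4.] twist -8.0 world [ 160. -495.  256.]
2 [ 84. -12.  -9.] twist -16.0 world [ 200. -480.  260.]
3 [124. -33. -11.] twist -24.0 world [ 234. -450.  262.]
4 [164. -55. -14.] twist -31.7 world [ 268. -420.  265.]
5 [204. -76. -16.] twist -31.7 world [ 301. -390.  268.]
6 [243. -97. -19.] twist -31.7 world [ 335. -360.  270.]
7 [ 283. -119.  -21.] twist -31.7 world [ 369. -330.  272.]
8 [ 323. -140.  -24.] twist -31.7 world [ 402. -300.  275.]
9 [ 363. -162.  -26.] twist -31.7 world [ 436. -270.  278.]
10 [ 402. -183.  -29.] twist -31.7 world [ 470. -240.  280.]
11 [ 438. -206.  -29.] twist -31.7 world [ 500. -210.  280.]
12 [ 474. -228.  -29.] twist -31.7 world [ 530. -180.  280.]

1 [ 45. -12.  -3.] twist 0 world [ 553. -140.  283.]
2 [ 90. -24.  -7.] twist 0 world [ 577. -100.  287.]
3 [134. -35. -10.] twist 0 world [600. -60. 290.]
4 [163. -64. -10.] twist 0 world [600. -20. 290.]
5 [191. -92. -10.] twist 0 world [600.  20. 290.]
6 [ 219. -120.  -10.] twist 0 world [600.  60. 290.]
7 [ 247. -148.  -10.] twist 0 world [600. 100. 290.]
8 [ 249. -198.  -10.] twist 0 world [566. 136. 290.]
9 [ 251. -247.  -10.] twist 0 world [533. 172. 290.]
10 [ 252. -296.  -10.] twist 0 world [499. 207. 290.]
11 [ 254. -345.  -10.] twist 0 world [466. 243. 290.]
12 [ 255. -394.  -10.] twist 0 world [432. 279. 290.]

1 [0. 0. 0.] twist 0 world [432. 279. 290.]
```

>>> play_rows(commands=[{"x": 0.042,"y": -0.006,"z": -0.004,"twist": -8},{"x": 0.084,"y": -0.012,"z": -0.009,"twist": -16},{"x": 0.124,"y": -0.033,"z": -0.011,"twist": -24},{"x": 0.164,"y": -0.055,"z": -0.014,"twist": -31.7},{"x": 0.204,"y": -0.076,"z": -0.016,"twist": -31.7},{"x": 0.243,"y": -0.097,"z": -0.019,"twist": -31.7},{"x": 0.283,"y": -0.119,"z": -0.021,"twist": -31.7},{"x": 0.323,"y": -0.14,"z": -0.024,"twist": -31.7}], jaw=0)

```text
time: 1.0
tool_pos: [403.9, -298.9, 275.7]
tcp_rot: [-3.141, 0.0, 0.785]
contact_force: [0.4, -1.4, 0.2]
grip_width: 92.0
finger_force: 0.0
```

>>> play_rows(commands=[{"x": 0.046,"y": -0.018,"z": -0.003,"twist": 0},{"x": 0.092,"y": -0.036,"z": -0.006,"twist": 0},{"x": 0.137,"y": -0.054,"z": -0.009,"twist": 0},{"x": 0.183,"y": -0.072,"z": -0.012,"twist": 0},{"x": 0.229,"y": -0.09,"z": -0.015,"twist": 0},{"x": 0.275,"y": -0.108,"z": -0.015,"twist": 0},{"x": 0.32,"y": -0.126,"z": -0.015,"twist": 0},{"x": 0.366,"y": -0.144,"z": -0.015,"twist": 0}])

```text
time: 1.8
tool_pos: [560.3, 62.1, 290.6]
tcp_rot: [3.141, 0.0, 0.785]
contact_force: [-0.3, -0.3, 1.0]
grip_width: 91.7
finger_force: 0.0
```

```bash
python3 -c "
from h import *
p=plan([(432,279,240)],45,50)
print()
p=plan([(432,279,113)],45,35,p,45)
"
```

```text
1 [ 10. -41.   8.] twist -0.0 world [539.  98. 282.]
2 [ 21. -81.  17.] twist -0.0 world [518. 134. 274.]
3 [  31. -122.   25.] twist -0.0 world [496. 171. 265.]
4 [  42. -163.   34.] twist -0.0 world [475. 207. 257.]
5 [  52. -203.   42.] twist -0.0 world [453. 243. 248.]
6 [  63. -244.   51.] twist -0.0 world [432. 279. 240.]

1 [-0. -0. 32.] twist 0 world [432. 279. 208.]
2 [-0. -0. 64.] twist 0 world [432. 279. 176.]
3 [-0. -0. 95.] twist 0 world [432. 279. 145.]
4 [ -0.  -0. 127.] twist 0 world [432. 279. 113.]
```

>>> play_rows(commands=[{"x": 0.01,"y": -0.041,"z": 0.008,"twist": 0},{"x": 0.021,"y": -0.081,"z": 0.017,"twist": 0},{"x": 0.031,"y": -0.122,"z": 0.025,"twist": 0},{"x": 0.042,"y": -0.163,"z": 0.034,"twist": 0},{"x": 0.052,"y": -0.203,"z": 0.042,"twist": 0},{"x": 0.063,"y": -0.244,"z": 0.051,"twist": 0},{"x": 0.063,"y": -0.244,"z": 0.051,"twist": 0},{"x": 0.063,"y": -0.244,"z": 0.051,"twist": 0}])

```text
time: 2.6
tool_pos: [431.5, 277.7, 239.4]
tcp_rot: [3.141, 0.001, 0.788]
contact_force: [0.5, 0.4, 0.0]
grip_width: 92.1
finger_force: 0.0
```

Run:
```python
from plant import bot
from h import *
c=bot.capture("wrist");o=bot.get_obs();print(o['tool_pos'],o['tcp_rot'])
im=np.ascontiguousarray(c['pixels'][:,:,::-1])
t=np.linspace(0,2*np.pi,60)
for x,y,r,z in[(432,279,18,123),(432,355,15,147),(507.5,278,16,133),(508.5,354.5,27,49)]:
    cv2.polylines(im,[proj(c,np.c_[x+r*np.cos(t),y+r*np.sin(t),0*t+z]).astype(np.int32)],True,(0,255,0),1)
cv2.imwrite('pics/w1.png',im)
```

```text
[432.21788278 276.9965484  239.6948456 ] [3.14105066e+00 2.14412899e-04 7.85761636e-01]
```

View pics/w1.png

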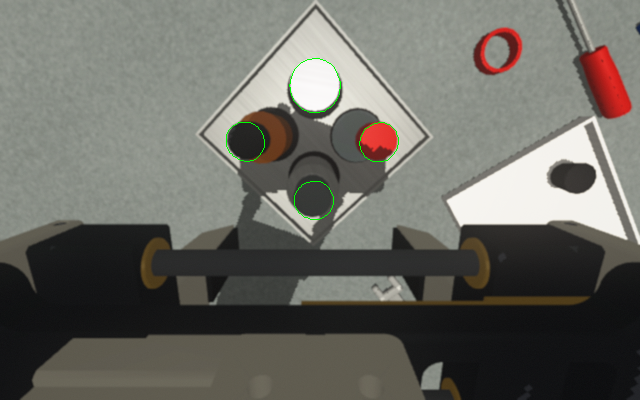

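The wrist view matches the estimated circles on all four vessels (dewar lid at 314,200). Descending to the dewar and gripping.

>>> play_rows(commands=[{"x": 0.001,"y": -0.001,"z": 0.03,"twist": 0},{"x": 0.001,"y": -0.001,"z": 0.06,"twist": 0},{"x": 0.001,"y": -0.001,"z": 0.09,"twist": 0},{"x": 0.001,"y": -0.001,"z": 0.11,"twist": 0},{"x": 0.001,"y": -0.001,"z": 0.12,"twist": 0},{"x": 0.001,"y": -0.001,"z": 0.127,"twist": 0},{"x": 0.001,"y": -0.001,"z": 0.127,"twist": 0},{"x": 0.001,"y": -0.001,"z": 0.127,"twist": 0}])

```text
time: 3.45
tool_pos: [432.8, 278.6, 113.5]
tcp_rot: [3.141, -0.001, 0.785]
contact_force: [-0.1, 0.6, -0.8]
grip_width: 91.6
finger_force: 0.0
```

>>> play_rows(commands=[{"x": 0,"y": 0,"z": 0,"twist": 0},{"x": 0,"y": 0,"z": 0,"twist": 0},{"x": 0,"y": 0,"z": 0,"twist": 0},{"x": 0,"y": 0,"z": 0,"twist": 0},{"x": 0,"y": 0,"z": 0,"twist": 0},{"x": 0,"y": 0,"z": 0,"twist": 0},{"x": 0,"y": 0,"z": 0,"twist": 0},{"x": 0,"y": 0,"z": 0,"twist": 0}], jaw=1)

```text
time: 4.25
tool_pos: [431.9, 279.2, 113.3]
tcp_rot: [-3.141, -0.001, 0.785]
contact_force: [-2.8, 2.8, 6.5]
grip_width: 35.8
finger_force: 45.8
```

>>> play_rows(commands=[{"x": 0,"y": 0,"z": -0.008,"twist": 0},{"x": 0,"y": 0,"z": -0.028,"twist": 0},{"x": 0,"y": 0,"z": -0.054,"twist": 0},{"x": 0,"y": 0,"z": -0.082,"twist": 0},{"x": 0,"y": 0,"z": -0.11,"twist": 0},{"x": 0,"y": 0,"z": -0.136,"twist": 0},{"x": 0,"y": 0,"z": -0.154,"twist": 0},{"x": 0,"y": 0,"z": -0.16,"twist": 0}])

```text
time: 5.05
tool_pos: [432.5, 278.7, 274.7]
tcp_rot: [3.14, -0.003, 0.785]
contact_force: [0.6, 0.7, -3.4]
grip_width: 35.6
finger_force: 44.8
```

>>> play_rows(commands=[{"x": -0.005,"y": 0.011,"z": 0,"twist": 0},{"x": -0.014,"y": 0.033,"z": 0,"twist": 0},{"x": -0.024,"y": 0.059,"z": 0,"twist": 0},{"x": -0.035,"y": 0.087,"z": 0,"twist": 0},{"x": -0.047,"y": 0.115,"z": 0,"twist": 0},{"x": -0.058,"y": 0.143,"z": 0,"twist": 0},{"x": -0.069,"y": 0.171,"z": 0,"twist": 0},{"x": -0.079,"y": 0.195,"z": 0,"twist": 0}])

```text
time: 5.85
tool_pos: [513.8, 82.4, 270.9]
tcp_rot: [-3.14, 0.003, 0.784]
contact_force: [-0.2, 0.2, -2.9]
grip_width: 35.4
finger_force: 44.8
```

>>> play_rows(commands=[{"x": -0.01,"y": 0.024,"z": 0,"twist": 0},{"x": -0.02,"y": 0.049,"z": 0,"twist": 0},{"x": -0.029,"y": 0.071,"z": 0,"twist": 0},{"x": -0.035,"y": 0.086,"z": 0,"twist": 0},{"x": -0.039,"y": 0.095,"z": 0,"twist": 0},{"x": -0.04,"y": 0.098,"z": 0,"twist": 0},{"x": -0.04,"y": 0.098,"z": 0,"twist": 0},{"x": -0.04,"y": 0.098,"z": 0,"twist": 0}])

```text
time: 6.65
tool_pos: [554.7, -12.0, 272.7]
tcp_rot: [-3.141, -0.0, 0.786]
contact_force: [-0.0, 0.3, -3.7]
grip_width: 35.6
finger_force: 44.8
```

>>> play_rows(commands=[{"x": 0,"y": 0,"z": 0.01,"twist": 0},{"x": 0,"y": 0,"z": 0.035,"twist": 0},{"x": 0,"y": 0,"z": 0.065,"twist": 0},{"x": 0,"y": 0,"z": 0.095,"twist": 0},{"x": 0,"y": 0,"z": 0.122,"twist": 0},{"x": 0,"y": 0,"z": 0.142,"twist": 0},{"x": 0,"y": 0,"z": 0.152,"twist": 0},{"x": 0,"y": 0,"z": 0.156,"twist": 0}])

```text
time: 7.45
tool_pos: [554.4, -12.3, 115.6]
tcp_rot: [-3.14, 0.001, 0.786]
contact_force: [0.1, -0.5, -3.8]
grip_width: 35.9
finger_force: 44.8
```

>>> play_rows(commands=[{"x": 0,"y": 0,"z": 0.001,"twist": 0},{"x": 0,"y": 0,"z": 0.002,"twist": 0},{"x": 0,"y": 0,"z": 0.0025,"twist": 0},{"x": 0,"y": 0,"z": 0.003,"twist": 0},{"x": 0,"y": 0,"z": 0.003,"twist": 0},{"x": 0,"y": 0,"z": 0.003,"twist": 0},{"x": 0,"y": 0,"z": 0.003,"twist": 0},{"x": 0,"y": 0,"z": 0.003,"twist": 0}])

```text
time: 8.25
tool_pos: [555.3, -12.8, 114.3]
tcp_rot: [3.141, -0.001, 0.785]
contact_force: [-0.2, 0.5, 3.6]
grip_width: 35.7
finger_force: 45.5
```

>>> play_rows(commands=[{"x": 0,"y": 0,"z": 0,"twist": 0},{"x": 0,"y": 0,"z": 0,"twist": 0},{"x": 0,"y": 0,"z": 0,"twist": 0},{"x": 0,"y": 0,"z": 0,"twist": 0},{"x": 0,"y": 0,"z": 0,"twist": 0},{"x": 0,"y": 0,"z": 0,"twist": 0},{"x": 0,"y": 0,"z": 0,"twist": 0},{"x": 0,"y": 0,"z": 0,"twist": 0}], jaw=0)

```text
time: 9.05
tool_pos: [554.9, -12.8, 113.6]
tcp_rot: [-3.142, 0.0, 0.785]
contact_force: [-0.2, -0.5, -0.7]
grip_width: 90.9
finger_force: 0.0
```

>>> play_rows(commands=[{"x": 0,"y": 0,"z": -0.03,"twist": 0},{"x": 0,"y": 0,"z": -0.07,"twist": 0},{"x": 0,"y": 0,"z": -0.11,"twist": 0},{"x": 0,"y": 0,"z": -0.14,"twist": 0},{"x": 0.02,"y": -0.04,"z": -0.14,"twist": 0},{"x": 0.04,"y": -0.08,"z": -0.14,"twist": 0},{"x": 0.06,"y": -0.121,"z": -0.14,"twist": 0},{"x": 0.08,"y": -0.161,"z": -0.14,"twist": 0}])

```text
time: 9.85
tool_pos: [496.9, 159.1, 253.9]
tcp_rot: [3.141, -0.0, 0.784]
contact_force: [0.2, -0.1, -0.3]
grip_width: 92.1
finger_force: 0.0
```

>>> play_rows(commands=[{"x": 0.018,"y": -0.037,"z": 0,"twist": 0},{"x": 0.037,"y": -0.074,"z": 0,"twist": 0},{"x": 0.056,"y": -0.111,"z": 0,"twist": 0},{"x": 0.074,"y": -0.148,"z": 0,"twist": 0},{"x": 0.0925,"y": -0.1855,"z": 0,"twist": 0},{"x": 0.0925,"y": -0.1855,"z": 0,"twist": 0},{"x": 0.0925,"y": -0.1855,"z": 0,"twist": 0},{"x": 0.0925,"y": -0.1855,"z": 0,"twist": 0}])

```text
time: 10.65
tool_pos: [432.3, 353.4, 253.6]
tcp_rot: [3.141, 0.001, 0.784]
contact_force: [-0.1, 0.4, -0.4]
grip_width: 91.6
finger_force: 0.0
```

```bash
cat > look.py <<'E'
import sys
from plant import bot
from h import *
# red disc of cap/lid model on the wrist or top view: look.py cam out x,y,r,z ...
cam,out=sys.argv[1:3];c=bot.capture(cam);o=bot.get_obs();print(o['tool_pos'],o['tcp_rot'][2])
im=np.ascontiguousarray(c['pixels'][:,:,::-1]);t=np.linspace(0,2*np.pi,60)
for s in sys.argv[3:]:
    x,y,r,z=map(float,s.split(','))
    cv2.polylines(im,[(proj(c,np.c_[x+r*np.cos(t),y+r*np.sin(t),0*t+z])*8).astype(np.int32)],True,(0,255,0),1,cv2.LINE_AA,3)
cv2.imwrite(f'pics/{out}.png',im)
E
python3 look.py wrist w2 432,354.5,15,147 507.5,278,16,133 508.5,354.5,27,49 555,-12.5,18,124
```

```text
[432.50377261 353.21831959 253.65014922] 0.7837134280409848
```

View pics/w2.png

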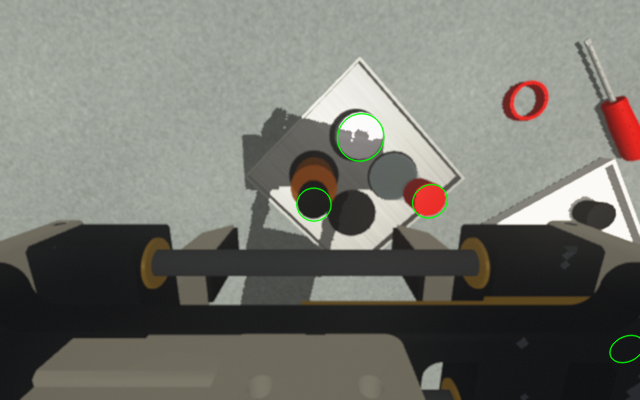

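The bottle cap at (314,204) and the other caps line up with the model; the dewar's spot is empty. Taking the bottle.

>>> play_rows(commands=[{"x": 0.001,"y": -0.001,"z": 0.03,"twist": 0},{"x": 0.001,"y": -0.001,"z": 0.06,"twist": 0},{"x": 0.001,"y": -0.001,"z": 0.085,"twist": 0},{"x": 0.001,"y": -0.001,"z": 0.1,"twist": 0},{"x": 0.001,"y": -0.001,"z": 0.108,"twist": 0},{"x": 0.001,"y": -0.001,"z": 0.112,"twist": 0},{"x": 0.001,"y": -0.001,"z": 0.112,"twist": 0},{"x": 0.001,"y": -0.001,"z": 0.112,"twist": 0}])

```text
time: 11.5
tool_pos: [432.6, 355.7, 142.6]
tcp_rot: [3.141, -0.001, 0.785]
contact_force: [0.4, 0.3, 1.1]
grip_width: 91.6
finger_force: 0.0
```

>>> play_rows(commands=[{"x": 0,"y": 0,"z": 0,"twist": 0},{"x": 0,"y": 0,"z": 0,"twist": 0},{"x": 0,"y": 0,"z": 0,"twist": 0},{"x": 0,"y": 0,"z": 0,"twist": 0},{"x": 0,"y": 0,"z": 0,"twist": 0},{"x": 0,"y": 0,"z": 0,"twist": 0},{"x": 0,"y": 0,"z": 0,"twist": 0},{"x": 0,"y": 0,"z": 0,"twist": 0}], jaw=1)

```text
time: 12.3
tool_pos: [432.0, 355.7, 141.6]
tcp_rot: [3.142, 0.0, 0.785]
contact_force: [-0.7, 0.2, 0.2]
grip_width: 32.7
finger_force: 0.0
```

>>> play_rows(commands=[{"x": 0,"y": 0,"z": -0.008,"twist": 0},{"x": 0,"y": 0,"z": -0.028,"twist": 0},{"x": 0,"y": 0,"z": -0.054,"twist": 0},{"x": 0,"y": 0,"z": -0.082,"twist": 0},{"x": 0,"y": 0,"z": -0.11,"twist": 0},{"x": 0,"y": 0,"z": -0.136,"twist": 0},{"x": 0,"y": 0,"z": -0.154,"twist": 0},{"x": 0,"y": 0,"z": -0.16,"twist": 0}])

```text
time: 13.1
tool_pos: [432.4, 355.9, 303.9]
tcp_rot: [3.141, -0.003, 0.785]
contact_force: [1.0, 0.6, -3.0]
grip_width: 29.5
finger_force: 30.0
```

The fingers had not fully closed before the bottle lift began, so its hold may be a few mm off. I'll feel for contact when lowering.

>>> play_rows(commands=[{"x": -0.004,"y": 0.011,"z": 0,"twist": 0},{"x": -0.011,"y": 0.034,"z": 0,"twist": 0},{"x": -0.02,"y": 0.061,"z": 0,"twist": 0},{"x": -0.029,"y": 0.089,"z": 0,"twist": 0},{"x": -0.039,"y": 0.117,"z": 0,"twist": 0},{"x": -0.048,"y": 0.146,"z": 0,"twist": 0},{"x": -0.057,"y": 0.174,"z": 0,"twist": 0},{"x": -0.066,"y": 0.199,"z": 0,"twist": 0}])

```text
time: 13.9
tool_pos: [526.0, 165.9, 299.8]
tcp_rot: [-3.14, 0.003, 0.784]
contact_force: [0.7, -0.3, -3.8]
grip_width: 29.6
finger_force: 30.0
```

>>> play_rows(commands=[{"x": -0.008,"y": 0.025,"z": 0,"twist": 0},{"x": -0.016,"y": 0.05,"z": 0,"twist": 0},{"x": -0.024,"y": 0.072,"z": 0,"twist": 0},{"x": -0.029,"y": 0.088,"z": 0,"twist": 0},{"x": -0.032,"y": 0.097,"z": 0,"twist": 0},{"x": -0.033,"y": 0.1,"z": 0,"twist": 0},{"x": -0.033,"y": 0.1,"z": 0,"twist": 0},{"x": -0.033,"y": 0.1,"z": 0,"twist": 0}])

```text
time: 14.7
tool_pos: [573.0, 75.0, 301.7]
tcp_rot: [-3.141, 0.0, 0.786]
contact_force: [-0.4, 1.1, -2.4]
grip_width: 29.5
finger_force: 30.0
```

>>> play_rows(commands=[{"x": 0,"y": 0,"z": 0.01,"twist": 0},{"x": 0,"y": 0,"z": 0.035,"twist": 0},{"x": 0,"y": 0,"z": 0.065,"twist": 0},{"x": 0,"y": 0,"z": 0.095,"twist": 0},{"x": 0,"y": 0,"z": 0.12,"twist": 0},{"x": 0,"y": 0,"z": 0.138,"twist": 0},{"x": 0,"y": 0,"z": 0.148,"twist": 0},{"x": 0,"y": 0,"z": 0.15,"twist": 0}])

```text
time: 15.5
tool_pos: [572.6, 74.6, 150.3]
tcp_rot: [-3.14, 0.002, 0.786]
contact_force: [-0.6, -0.5, -2.9]
grip_width: 29.4
finger_force: 30.0
```

>>> play_rows(commands=[{"x": 0,"y": 0,"z": 0.001,"twist": 0},{"x": 0,"y": 0,"z": 0.0015,"twist": 0},{"x": 0,"y": 0,"z": 0.002,"twist": 0},{"x": 0,"y": 0,"z": 0.0025,"twist": 0},{"x": 0,"y": 0,"z": 0.003,"twist": 0},{"x": 0,"y": 0,"z": 0.0035,"twist": 0},{"x": 0,"y": 0,"z": 0.004,"twist": 0},{"x": 0,"y": 0,"z": 0.004,"twist": 0}])

```text
time: 16.3
tool_pos: [573.3, 74.2, 147.6]
tcp_rot: [-3.142, 0.0, 0.785]
contact_force: [-0.3, 0.4, -2.6]
grip_width: 29.0
finger_force: 30.0
```

>>> play_rows(commands=[{"x": 0,"y": 0,"z": 0.0005,"twist": 0},{"x": 0,"y": 0,"z": 0.001,"twist": 0},{"x": 0,"y": 0,"z": 0.0015,"twist": 0},{"x": 0,"y": 0,"z": 0.002,"twist": 0},{"x": 0,"y": 0,"z": 0.002,"twist": 0},{"x": 0,"y": 0,"z": 0.002,"twist": 0},{"x": 0,"y": 0,"z": 0.002,"twist": 0},{"x": 0,"y": 0,"z": 0.002,"twist": 0}])

```text
time: 17.1
tool_pos: [573.4, 74.2, 145.7]
tcp_rot: [3.142, 0.0, 0.785]
contact_force: [-1.3, -0.1, -2.9]
grip_width: 29.2
finger_force: 30.0
```

>>> play_rows(commands=[{"x": 0,"y": 0,"z": 0.0005,"twist": 0},{"x": 0,"y": 0,"z": 0.001,"twist": 0},{"x": 0,"y": 0,"z": 0.0012,"twist": 0},{"x": 0,"y": 0,"z": 0.0015,"twist": 0},{"x": 0,"y": 0,"z": 0.0015,"twist": 0},{"x": 0,"y": 0,"z": 0.0015,"twist": 0},{"x": 0,"y": 0,"z": 0.0015,"twist": 0},{"x": 0,"y": 0,"z": 0.0015,"twist": 0}])

```text
time: 17.9
tool_pos: [573.4, 74.2, 144.2]
tcp_rot: [3.141, 0.0, 0.785]
contact_force: [-0.9, 0.4, -3.4]
grip_width: 29.4
finger_force: 30.0
```

>>> play_rows(commands=[{"x": 0,"y": 0,"z": 0.0005,"twist": 0},{"x": 0,"y": 0,"z": 0.001,"twist": 0},{"x": 0,"y": 0,"z": 0.0015,"twist": 0},{"x": 0,"y": 0,"z": 0.0015,"twist": 0},{"x": 0,"y": 0,"z": 0.0015,"twist": 0},{"x": 0,"y": 0,"z": 0.0015,"twist": 0},{"x": 0,"y": 0,"z": 0.0015,"twist": 0},{"x": 0,"y": 0,"z": 0.0015,"twist": 0}])

```text
time: 18.7
tool_pos: [573.7, 74.3, 143.8]
tcp_rot: [3.141, -0.001, 0.785]
contact_force: [-0.9, 0.1, 5.2]
grip_width: 29.6
finger_force: 30.0
```

>>> play_rows(commands=[{"x": 0,"y": 0,"z": 0,"twist": 0},{"x": 0,"y": 0,"z": 0,"twist": 0},{"x": 0,"y": 0,"z": 0,"twist": 0},{"x": 0,"y": 0,"z": 0,"twist": 0},{"x": 0,"y": 0,"z": 0,"twist": 0},{"x": 0,"y": 0,"z": 0,"twist": 0},{"x": 0,"y": 0,"z": 0,"twist": 0},{"x": 0,"y": 0,"z": 0,"twist": 0}], jaw=0)

```text
time: 19.5
tool_pos: [573.4, 74.2, 142.7]
tcp_rot: [3.142, 0.0, 0.785]
contact_force: [-0.5, 0.6, -0.4]
grip_width: 88.3
finger_force: 0.0
```

>>> play_rows(commands=[{"x": 0,"y": 0,"z": -0.02,"twist": 0},{"x": 0,"y": 0,"z": -0.06,"twist": 0},{"x": 0,"y": 0,"z": -0.1,"twist": 0},{"x": 0,"y": 0,"z": -0.11,"twist": 0},{"x": 0.02,"y": -0.04,"z": -0.11,"twist": 0},{"x": 0.04,"y": -0.08,"z": -0.11,"twist": 0},{"x": 0.06,"y": -0.12,"z": -0.11,"twist": 0},{"x": 0.08,"y": -0.157,"z": -0.11,"twist": 0}])

```text
time: 20.3
tool_pos: [517.9, 243.3, 252.1]
tcp_rot: [-3.141, 0.001, 0.785]
contact_force: [1.2, 0.0, -0.3]
grip_width: 91.7
finger_force: 0.0
```

>>> play_rows(commands=[{"x": 0.0175,"y": -0.034,"z": 0,"twist": 0},{"x": 0.0175,"y": -0.034,"z": 0.01,"twist": 0},{"x": 0.0175,"y": -0.034,"z": 0.03,"twist": 0},{"x": 0.0175,"y": -0.034,"z": 0.04,"twist": 0},{"x": 0.0175,"y": -0.034,"z": 0.04,"twist": 0},{"x": 0.0175,"y": -0.034,"z": 0.04,"twist": 0},{"x": 0.0175,"y": -0.034,"z": 0.04,"twist": 0},{"x": 0.0175,"y": -0.034,"z": 0.04,"twist": 0}])

```text
time: 21.1
tool_pos: [507.8, 278.0, 213.5]
tcp_rot: [3.141, -0.001, 0.785]
contact_force: [-0.1, -0.6, 0.4]
grip_width: 91.7
finger_force: 0.0
```

```bash
python3 -c "
from plant import bot
print(sum(bot.get_obs()['tool_pos'] for i in range(1)))"; python3 look.py wrist w3 507.5,278,16,133 508.5,354.5,27,49; python3 look.py top t3 573.5,74,15,148 555,-12.5,18,124
```

```text
[507.81404496 278.03209148 213.49102111]
[507.71589162 278.11245064 213.38396048] 0.7847188254958055
[507.60200884 278.12530756 213.22620357] 0.7847409596119463
```

View pics/w3.png

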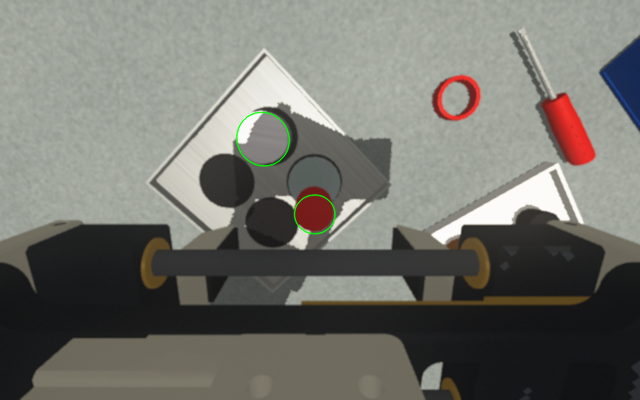

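The flask cap at (314,213) is centred on its model; both emptied spots show bare. Taking the flask.

>>> play_rows(commands=[{"x": 0,"y": 0,"z": 0.02,"twist": 0},{"x": 0,"y": 0,"z": 0.045,"twist": 0},{"x": 0,"y": 0,"z": 0.065,"twist": 0},{"x": 0,"y": 0,"z": 0.08,"twist": 0},{"x": 0,"y": 0,"z": 0.086,"twist": 0},{"x": 0,"y": 0,"z": 0.088,"twist": 0},{"x": 0,"y": 0,"z": 0.088,"twist": 0},{"x": 0,"y": 0,"z": 0.088,"twist": 0}])

```text
time: 22.0
tool_pos: [507.8, 278.4, 125.6]
tcp_rot: [3.141, -0.002, 0.785]
contact_force: [0.3, -0.4, -0.1]
grip_width: 91.9
finger_force: 0.0
```

>>> play_rows(commands=[{"x": 0,"y": 0,"z": 0,"twist": 0},{"x": 0,"y": 0,"z": 0,"twist": 0},{"x": 0,"y": 0,"z": 0,"twist": 0},{"x": 0,"y": 0,"z": 0,"twist": 0},{"x": 0,"y": 0,"z": 0,"twist": 0},{"x": 0,"y": 0,"z": 0,"twist": 0},{"x": 0,"y": 0,"z": 0,"twist": 0},{"x": 0,"y": 0,"z": 0,"twist": 0}], jaw=1)

```text
time: 22.8
tool_pos: [507.3, 278.2, 124.6]
tcp_rot: [3.142, 0.0, 0.785]
contact_force: [-0.5, 1.3, 0.3]
grip_width: 32.2
finger_force: 0.4
```

>>> play_rows(commands=[{"x": 0,"y": 0,"z": 0,"twist": 0},{"x": 0,"y": 0,"z": 0,"twist": 0},{"x": 0,"y": 0,"z": -0.01,"twist": 0},{"x": 0,"y": 0,"z": -0.035,"twist": 0},{"x": 0,"y": 0,"z": -0.07,"twist": 0},{"x": 0,"y": 0,"z": -0.105,"twist": 0},{"x": 0,"y": 0,"z": -0.14,"twist": 0},{"x": 0,"y": 0,"z": -0.16,"twist": 0}])

```text
time: 23.6
tool_pos: [507.8, 278.4, 288.5]
tcp_rot: [3.14, -0.004, 0.785]
contact_force: [0.1, -0.0, -2.1]
grip_width: 31.4
finger_force: 30.0
```

View pics/t3.png

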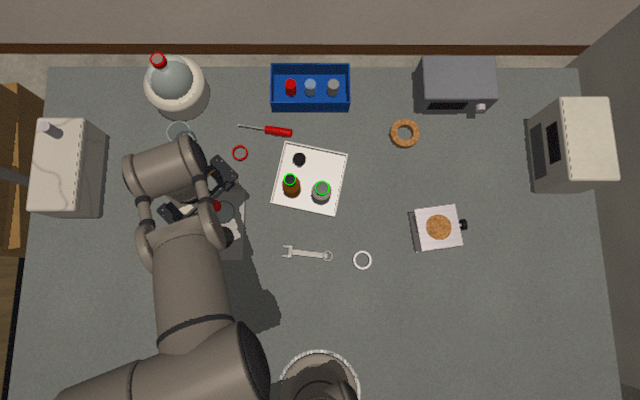

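The bottle (291,180) and dewar (322,187) stand in the tray where expected. Carrying the flask to the far-right quarter.

>>> play_rows(commands=[{"x": -0.005,"y": 0.012,"z": 0,"twist": 0},{"x": -0.014,"y": 0.036,"z": 0,"twist": 0},{"x": -0.025,"y": 0.064,"z": 0,"twist": 0},{"x": -0.037,"y": 0.093,"z": 0,"twist": 0},{"x": -0.049,"y": 0.123,"z": 0,"twist": 0},{"x": -0.061,"y": 0.152,"z": 0,"twist": 0},{"x": -0.072,"y": 0.182,"z": 0,"twist": 0},{"x": -0.083,"y": 0.208,"z": 0,"twist": 0}])

```text
time: 24.4
tool_pos: [595.6, 69.8, 282.9]
tcp_rot: [-3.14, 0.002, 0.784]
contact_force: [-0.0, 0.2, -1.5]
grip_width: 31.5
finger_force: 30.0
```

>>> play_rows(commands=[{"x": -0.01,"y": 0.026,"z": 0,"twist": 0},{"x": -0.021,"y": 0.052,"z": 0,"twist": 0},{"x": -0.03,"y": 0.076,"z": 0,"twist": 0},{"x": -0.036,"y": 0.092,"z": 0,"twist": 0},{"x": -0.04,"y": 0.102,"z": 0,"twist": 0},{"x": -0.0415,"y": 0.105,"z": 0,"twist": 0},{"x": -0.0415,"y": 0.105,"z": 0,"twist": 0},{"x": -0.0415,"y": 0.105,"z": 0,"twist": 0}])

```text
time: 25.2
tool_pos: [640.2, -30.2, 284.7]
tcp_rot: [-3.141, -0.0, 0.786]
contact_force: [0.5, 0.3, -1.6]
grip_width: 31.2
finger_force: 30.0
```

>>> play_rows(commands=[{"x": 0,"y": 0,"z": 0.01,"twist": 0},{"x": 0,"y": 0,"z": 0.035,"twist": 0},{"x": 0,"y": 0,"z": 0.065,"twist": 0},{"x": 0,"y": 0,"z": 0.095,"twist": 0},{"x": 0,"y": 0,"z": 0.122,"twist": 0},{"x": 0,"y": 0,"z": 0.142,"twist": 0},{"x": 0,"y": 0,"z": 0.152,"twist": 0},{"x": 0,"y": 0,"z": 0.156,"twist": 0}])

```text
time: 26.0
tool_pos: [639.9, -30.6, 127.5]
tcp_rot: [-3.14, 0.001, 0.786]
contact_force: [0.1, -0.7, -1.4]
grip_width: 31.4
finger_force: 30.0
```

>>> play_rows(commands=[{"x": 0,"y": 0,"z": 0.0005,"twist": 0},{"x": 0,"y": 0,"z": 0.001,"twist": 0},{"x": 0,"y": 0,"z": 0.0015,"twist": 0},{"x": 0,"y": 0,"z": 0.002,"twist": 0},{"x": 0,"y": 0,"z": 0.0025,"twist": 0},{"x": 0,"y": 0,"z": 0.003,"twist": 0},{"x": 0,"y": 0,"z": 0.003,"twist": 0},{"x": 0,"y": 0,"z": 0.003,"twist": 0}])

```text
time: 26.8
tool_pos: [640.5, -31.2, 125.7]
tcp_rot: [3.142, 0.0, 0.785]
contact_force: [1.0, 0.2, -2.2]
grip_width: 31.7
finger_force: 30.0
```

>>> play_rows(commands=[{"x": 0,"y": 0,"z": 0.0005,"twist": 0},{"x": 0,"y": 0,"z": 0.001,"twist": 0},{"x": 0,"y": 0,"z": 0.001,"twist": 0},{"x": 0,"y": 0,"z": 0.001,"twist": 0},{"x": 0,"y": 0,"z": 0.001,"twist": 0},{"x": 0,"y": 0,"z": 0.001,"twist": 0},{"x": 0,"y": 0,"z": 0.001,"twist": 0},{"x": 0,"y": 0,"z": 0.001,"twist": 0}])

```text
time: 27.6
tool_pos: [640.7, -31.1, 125.6]
tcp_rot: [3.141, -0.001, 0.785]
contact_force: [-2.1, 1.4, 5.4]
grip_width: 31.5
finger_force: 30.0
```

>>> play_rows(commands=[{"x": 0,"y": 0,"z": 0,"twist": 0},{"x": 0,"y": 0,"z": 0,"twist": 0},{"x": 0,"y": 0,"z": 0,"twist": 0},{"x": 0,"y": 0,"z": 0,"twist": 0},{"x": 0,"y": 0,"z": 0,"twist": 0},{"x": 0,"y": 0,"z": 0,"twist": 0},{"x": 0,"y": 0,"z": 0,"twist": 0},{"x": 0,"y": 0,"z": 0,"twist": 0}], jaw=0)

```text
time: 28.4
tool_pos: [640.5, -31.2, 124.7]
tcp_rot: [3.142, 0.0, 0.785]
contact_force: [-0.1, 0.4, -0.4]
grip_width: 89.7
finger_force: 0.0
```

>>> play_rows(commands=[{"x": 0,"y": 0,"z": -0.03,"twist": 0},{"x": 0,"y": 0,"z": -0.075,"twist": 0},{"x": 0,"y": 0,"z": -0.11,"twist": 0},{"x": 0.02,"y": -0.04,"z": -0.11,"twist": 0},{"x": 0.04,"y": -0.081,"z": -0.11,"twist": 0},{"x": 0.059,"y": -0.121,"z": -0.11,"twist": 0},{"x": 0.079,"y": -0.162,"z": -0.11,"twist": 0},{"x": 0.099,"y": -0.202,"z": -0.11,"twist": 0}])

```text
time: 29.2
tool_pos: [566.9, 183.2, 234.9]
tcp_rot: [3.141, -0.0, 0.785]
contact_force: [0.4, -0.8, 0.2]
grip_width: 91.6
finger_force: 0.0
```

>>> play_rows(commands=[{"x": 0.02,"y": -0.041,"z": 0,"twist": 0},{"x": 0.04,"y": -0.082,"z": 0,"twist": 0},{"x": 0.06,"y": -0.123,"z": 0,"twist": 0},{"x": 0.0803,"y": -0.164,"z": 0.01,"twist": 0},{"x": 0.0803,"y": -0.164,"z": 0.04,"twist": 0},{"x": 0.0803,"y": -0.164,"z": 0.075,"twist": 0},{"x": 0.0803,"y": -0.164,"z": 0.1,"twist": 0},{"x": 0.0803,"y": -0.164,"z": 0.1,"twist": 0}])

```text
time: 30.0
tool_pos: [506.5, 353.5, 130.9]
tcp_rot: [-3.139, 0.007, 0.785]
contact_force: [-0.5, -0.8, -0.6]
grip_width: 91.7
finger_force: 0.0
```

```bash
python3 look.py wrist w4 508.5,354.5,27,49
python3 - <<'E'
from plant import bot
from h import *
c=bot.capture("top");x0,y0=262,132
P=np.ascontiguousarray(c['pixels'][:,:,::-1]);t=np.linspace(0,2*np.pi,60)
for x,y,r,z in[(573.5,74,15,148),(555,-12.5,18,124),(640.5,-31,16,134),(662.7,52.6,20,32)]:
    cv2.polylines(P,[(proj(c,np.c_[x+r*np.cos(t),y+r*np.sin(t),0*t+z])*8).astype(np.int32)],True,(0,255,0),1,cv2.LINE_AA,3)
a=cv2.resize(P[132:222,262:357],None,fx=4,fy=4,interpolation=cv2.INTER_CUBIC)
b=cv2.imread('pics/w4.png')[20:380,100:500]
cv2.imwrite('pics/m4.png',np.hstack([a,b]))
E
```

```text
[507.83166523 354.07787628 133.41847599] 0.7851769628776519
```

View pics/m4.png

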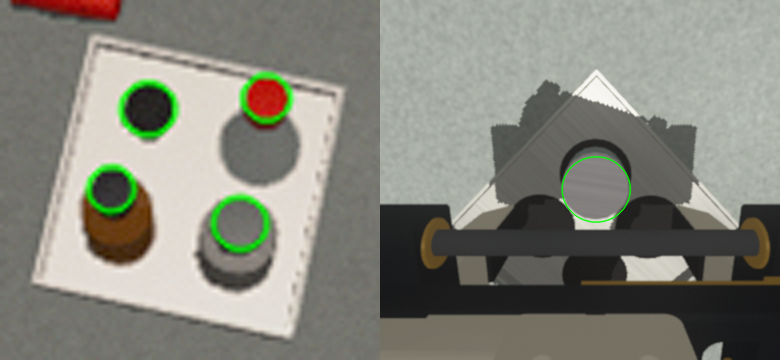

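All three tall vessels stand in the tray on their models, the bung has not moved, and the jar lid (596,190) is centred. Descending on the jar.

>>> play_rows(commands=[{"x": 0.0005,"y": 0,"z": 0.02,"twist": 0},{"x": 0.0005,"y": 0,"z": 0.045,"twist": 0},{"x": 0.0005,"y": 0,"z": 0.065,"twist": 0},{"x": 0.0005,"y": 0,"z": 0.08,"twist": 0},{"x": 0.0005,"y": 0,"z": 0.09,"twist": 0},{"x": 0.0005,"y": 0,"z": 0.096,"twist": 0},{"x": 0.0005,"y": 0,"z": 0.098,"twist": 0},{"x": 0.0005,"y": 0,"z": 0.098,"twist": 0}])

```text
time: 30.9
tool_pos: [509.3, 354.9, 37.1]
tcp_rot: [3.141, -0.001, 0.785]
contact_force: [0.5, -0.5, -0.3]
grip_width: 91.9
finger_force: 0.0
```

>>> play_rows(commands=[{"x": 0,"y": 0,"z": 0,"twist": 0},{"x": 0,"y": 0,"z": 0,"twist": 0},{"x": 0,"y": 0,"z": 0,"twist": 0},{"x": 0,"y": 0,"z": 0,"twist": 0},{"x": 0,"y": 0,"z": 0,"twist": 0},{"x": 0,"y": 0,"z": 0,"twist": 0},{"x": 0,"y": 0,"z": 0,"twist": 0},{"x": 0,"y": 0,"z": 0,"twist": 0}], jaw=1)

```text
time: 31.7
tool_pos: [509.0, 354.8, 36.8]
tcp_rot: [3.142, -0.0, 0.785]
contact_force: [-0.7, -0.2, 0.9]
grip_width: 53.9
finger_force: 30.0
```

>>> play_rows(commands=[{"x": 0,"y": 0,"z": 0,"twist": 0},{"x": 0,"y": 0,"z": -0.01,"twist": 0},{"x": 0,"y": 0,"z": -0.04,"twist": 0},{"x": 0,"y": 0,"z": -0.075,"twist": 0},{"x": 0,"y": 0,"z": -0.11,"twist": 0},{"x": 0,"y": 0,"z": -0.145,"twist": 0},{"x": 0,"y": 0,"z": -0.18,"twist": 0},{"x": 0,"y": 0,"z": -0.2,"twist": 0}])

```text
time: 32.5
tool_pos: [509.5, 355.0, 240.6]
tcp_rot: [3.14, -0.004, 0.785]
contact_force: [1.2, 0.4, -1.9]
grip_width: 53.5
finger_force: 30.0
```

>>> play_rows(commands=[{"x": -0.006,"y": 0.005,"z": 0,"twist": 0},{"x": -0.02,"y": 0.017,"z": 0,"twist": 0},{"x": -0.041,"y": 0.035,"z": 0,"twist": 0},{"x": -0.067,"y": 0.057,"z": 0,"twist": 0},{"x": -0.094,"y": 0.08,"z": 0,"twist": 0},{"x": -0.12,"y": 0.102,"z": 0,"twist": 0},{"x": -0.147,"y": 0.125,"z": 0,"twist": 0},{"x": -0.174,"y": 0.148,"z": 0,"twist": 0}])

```text
time: 33.3
tool_pos: [489.1, 125.2, 235.1]
tcp_rot: [-3.14, 0.002, 0.785]
contact_force: [1.4, 0.1, -1.1]
grip_width: 53.7
finger_force: 30.0
```

>>> play_rows(commands=[{"x": -0.027,"y": 0.023,"z": 0,"twist": 0},{"x": -0.053,"y": 0.045,"z": 0,"twist": 0},{"x": -0.08,"y": 0.068,"z": 0,"twist": 0},{"x": -0.107,"y": 0.091,"z": 0,"twist": 0},{"x": -0.133,"y": 0.113,"z": 0,"twist": 0},{"x": -0.16,"y": 0.136,"z": 0,"twist": 0},{"x": -0.187,"y": 0.159,"z": 0,"twist": 0},{"x": -0.213,"y": 0.181,"z": 0,"twist": 0}])

```text
time: 34.1
tool_pos: [466.2, -152.9, 235.3]
tcp_rot: [-3.139, 0.001, 0.785]
contact_force: [-0.2, 0.5, -1.3]
grip_width: 53.6
finger_force: 30.0
```

>>> play_rows(commands=[{"x": -0.027,"y": 0.023,"z": 0,"twist": 0},{"x": -0.053,"y": 0.045,"z": 0,"twist": 0},{"x": -0.079,"y": 0.067,"z": 0,"twist": 0},{"x": -0.102,"y": 0.087,"z": 0,"twist": 0},{"x": -0.121,"y": 0.103,"z": 0,"twist": 0},{"x": -0.135,"y": 0.115,"z": 0,"twist": 0},{"x": -0.143,"y": 0.121,"z": 0,"twist": 0},{"x": -0.1458,"y": 0.1232,"z": 0,"twist": 0}])

```text
time: 34.9
tool_pos: [451.2, -342.0, 236.0]
tcp_rot: [-3.14, 0.0, 0.784]
contact_force: [0.0, 1.0, -1.4]
grip_width: 53.5
finger_force: 30.0
```

>>> play_rows(commands=[{"x": 0,"y": 0,"z": 0.01,"twist": 0},{"x": 0,"y": 0,"z": 0.03,"twist": 0},{"x": 0,"y": 0,"z": 0.055,"twist": 0},{"x": 0,"y": 0,"z": 0.08,"twist": 0},{"x": 0,"y": 0,"z": 0.1,"twist": 0},{"x": 0,"y": 0,"z": 0.11,"twist": 0},{"x": 0,"y": 0,"z": 0.115,"twist": 0},{"x": 0,"y": 0,"z": 0.115,"twist": 0}])

```text
time: 35.7
tool_pos: [451.9, -341.2, 121.6]
tcp_rot: [-3.141, -0.0, 0.786]
contact_force: [-0.1, -0.5, -0.8]
grip_width: 53.7
finger_force: 30.0
```

```bash
python3 look.py wrist w5 452,-341.7,36,70 ; python3 -c "
from plant import bot
import numpy as np
print(bot.get_obs())" | grep -E "tool_pos|force"
```

```text
[ 452.13108664 -341.60793775  122.24539775] 0.7855018029730636
        1.30971603e-02,  9.03482887e-04]), 'tool_pos': array([ 452.13108664, -341.60793775,  122.24539775]), 'tcp_rot': array([ 3.14067838e+00, -1.11276141e-05,  7.85501803e-01]), 'contact_force': array([-0.08008863, -0.2171515 , -1.86554586]), 'moment': array([-0.0211502 , -0.04643176, -0.00889179]), 'finger_force': 29.999818950891495, 'grip_width': 53.599826810602494}
```

View pics/w5.png

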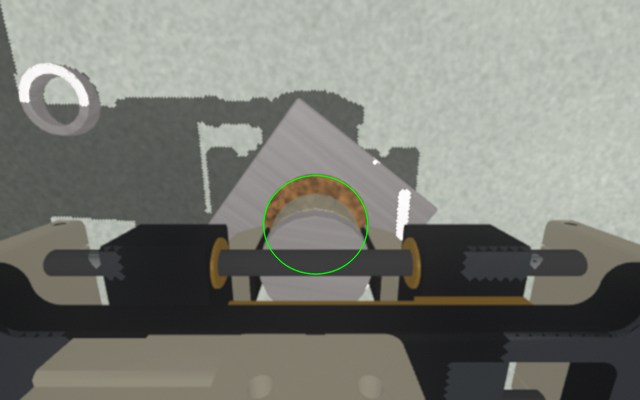

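The pad matches its circle, with the jar above it. Lowering with contact feel.

>>> play_rows(commands=[{"x": 0,"y": 0,"z": 0.004,"twist": 0},{"x": 0,"y": 0,"z": 0.01,"twist": 0},{"x": 0,"y": 0,"z": 0.014,"twist": 0},{"x": 0,"y": 0,"z": 0.016,"twist": 0},{"x": 0,"y": 0,"z": 0.017,"twist": 0},{"x": 0,"y": 0,"z": 0.0175,"twist": 0},{"x": 0,"y": 0,"z": 0.0175,"twist": 0},{"x": 0,"y": 0,"z": 0.0175,"twist": 0}])

```text
time: 36.55
tool_pos: [451.8, -341.8, 104.4]
tcp_rot: [3.141, 0.0, 0.785]
contact_force: [-0.2, -0.1, -1.7]
grip_width: 53.4
finger_force: 30.0
```

>>> play_rows(commands=[{"x": 0,"y": 0,"z": 0.0005,"twist": 0},{"x": 0,"y": 0,"z": 0.001,"twist": 0},{"x": 0,"y": 0,"z": 0.001,"twist": 0},{"x": 0,"y": 0,"z": 0.001,"twist": 0},{"x": 0,"y": 0,"z": 0.001,"twist": 0},{"x": 0,"y": 0,"z": 0.001,"twist": 0},{"x": 0,"y": 0,"z": 0.001,"twist": 0},{"x": 0,"y": 0,"z": 0.001,"twist": 0}])

```text
time: 37.35
tool_pos: [451.8, -341.8, 103.7]
tcp_rot: [3.141, 0.0, 0.785]
contact_force: [-1.1, 1.5, 5.7]
grip_width: 53.8
finger_force: 30.0
```

>>> play_rows(commands=[{"x": 0,"y": 0,"z": 0,"twist": 0},{"x": 0,"y": 0,"z": 0,"twist": 0},{"x": 0,"y": 0,"z": 0,"twist": 0},{"x": 0,"y": 0,"z": 0,"twist": 0},{"x": 0,"y": 0,"z": 0,"twist": 0},{"x": 0,"y": 0,"z": 0,"twist": 0},{"x": 0,"y": 0,"z": 0,"twist": 0},{"x": 0,"y": 0,"z": 0,"twist": 0}], jaw=0)

```text
time: 38.15
tool_pos: [451.8, -341.7, 103.2]
tcp_rot: [3.141, 0.0, 0.785]
contact_force: [-0.2, -0.5, 0.0]
grip_width: 91.6
finger_force: 0.0
```

>>> play_rows(commands=[{"x": 0,"y": 0,"z": -0.015,"twist": 0},{"x": 0,"y": 0,"z": -0.05,"twist": 0},{"x": 0,"y": 0,"z": -0.095,"twist": 0},{"x": 0,"y": 0,"z": -0.14,"twist": 0},{"x": 0.044,"y": -0.011,"z": -0.15,"twist": 0},{"x": 0.088,"y": -0.022,"z": -0.15,"twist": 0},{"x": 0.132,"y": -0.032,"z": -0.15,"twist": 0},{"x": 0.176,"y": -0.043,"z": -0.15,"twist": 0}])

```text
time: 38.95
tool_pos: [546.5, -185.4, 253.5]
tcp_rot: [3.141, -0.0, 0.784]
contact_force: [-0.3, -0.6, 0.1]
grip_width: 91.6
finger_force: 0.0
```

>>> play_rows(commands=[{"x": 0.044,"y": -0.011,"z": 0,"twist": 0},{"x": 0.088,"y": -0.022,"z": 0,"twist": 0},{"x": 0.132,"y": -0.032,"z": 0,"twist": 0},{"x": 0.165,"y": -0.04,"z": 0,"twist": 0},{"x": 0.177,"y": -0.043,"z": 0,"twist": 0},{"x": 0.177,"y": -0.043,"z": 0.01,"twist": 0},{"x": 0.177,"y": -0.043,"z": 0.03,"twist": 0},{"x": 0.177,"y": -0.043,"z": 0.03,"twist": 0}])

```text
time: 39.75
tool_pos: [638.5, -32.7, 219.8]
tcp_rot: [-3.137, 0.004, 0.784]
contact_force: [-0.1, -0.1, 0.6]
grip_width: 91.9
finger_force: 0.0
```

```bash
python3 look.py wrist w6 640.5,-31,16,134 573.5,74,15,148
python3 - <<'E'
from plant import bot
from h import *
c=bot.capture("top")
P=np.ascontiguousarray(c['pixels'][:,:,::-1]);t=np.linspace(0,2*np.pi,60)
for x,y,r,z in[(452,-341.7,27,116),(452,-341.7,36,70)]:
    cv2.polylines(P,[(proj(c,np.c_[x+r*np.cos(t),y+r*np.sin(t),0*t+z])*8).astype(np.int32)],True,(0,255,0),1,cv2.LINE_AA,3)
a=cv2.resize(P[185:275,395:485],None,fx=4,fy=4,interpolation=cv2.INTER_CUBIC)
b=cv2.imread('pics/w6.png')[20:380,100:500]
cv2.imwrite('pics/m6.png',np.hstack([a,b]))
E
```

```text
[639.20939984 -32.80099284 221.52041201] 0.7834065946416633
```

View pics/m6.png

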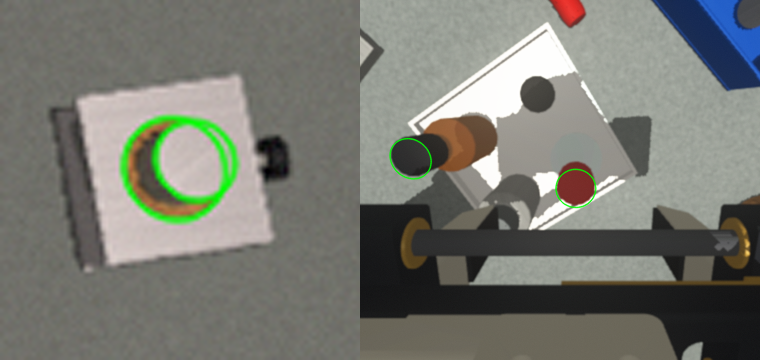

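The jar sits on the pad centre (left). The flask cap is under the gripper (575,186). Now returning the flask.

>>> play_rows(commands=[{"x": 0.0015,"y": 0,"z": 0.02,"twist": 0},{"x": 0.0015,"y": 0,"z": 0.045,"twist": 0},{"x": 0.0015,"y": 0,"z": 0.065,"twist": 0},{"x": 0.0015,"y": 0,"z": 0.08,"twist": 0},{"x": 0.0015,"y": 0,"z": 0.09,"twist": 0},{"x": 0.0015,"y": 0,"z": 0.096,"twist": 0},{"x": 0.0015,"y": 0,"z": 0.0975,"twist": 0},{"x": 0.0015,"y": 0,"z": 0.0975,"twist": 0}])

```text
time: 40.65
tool_pos: [642.0, -30.5, 126.4]
tcp_rot: [3.141, -0.001, 0.785]
contact_force: [-0.6, 0.0, -0.7]
grip_width: 91.6
finger_force: 0.0
```

>>> play_rows(commands=[{"x": 0,"y": 0,"z": 0,"twist": 0},{"x": 0,"y": 0,"z": 0,"twist": 0},{"x": 0,"y": 0,"z": 0,"twist": 0},{"x": 0,"y": 0,"z": 0,"twist": 0},{"x": 0,"y": 0,"z": 0,"twist": 0},{"x": 0,"y": 0,"z": 0,"twist": 0},{"x": 0,"y": 0,"z": 0,"twist": 0},{"x": 0,"y": 0,"z": 0,"twist": 0}], jaw=1)

```text
time: 41.45
tool_pos: [641.7, -30.3, 125.7]
tcp_rot: [3.142, 0.0, 0.785]
contact_force: [-1.0, 0.7, 0.4]
grip_width: 32.4
finger_force: 0.3
```

>>> play_rows(commands=[{"x": 0,"y": 0,"z": 0,"twist": 0},{"x": 0,"y": 0,"z": 0,"twist": 0},{"x": 0,"y": 0,"z": -0.01,"twist": 0},{"x": 0,"y": 0,"z": -0.035,"twist": 0},{"x": 0,"y": 0,"z": -0.07,"twist": 0},{"x": 0,"y": 0,"z": -0.105,"twist": 0},{"x": 0,"y": 0,"z": -0.14,"twist": 0},{"x": 0,"y": 0,"z": -0.16,"twist": 0}])

```text
time: 42.25
tool_pos: [642.2, -30.3, 289.8]
tcp_rot: [3.138, -0.003, 0.785]
contact_force: [1.0, -0.5, -2.0]
grip_width: 31.2
finger_force: 30.0
```

>>> play_rows(commands=[{"x": 0.005,"y": -0.012,"z": 0,"twist": 0},{"x": 0.014,"y": -0.036,"z": 0,"twist": 0},{"x": 0.025,"y": -0.064,"z": 0,"twist": 0},{"x": 0.037,"y": -0.093,"z": 0,"twist": 0},{"x": 0.049,"y": -0.123,"z": 0,"twist": 0},{"x": 0.061,"y": -0.152,"z": 0,"twist": 0},{"x": 0.072,"y": -0.182,"z": 0,"twist": 0},{"x": 0.083,"y": -0.208,"z": 0,"twist": 0}])

```text
time: 43.05
tool_pos: [551.2, 177.5, 284.1]
tcp_rot: [-3.139, 0.002, 0.786]
contact_force: [-0.1, -1.2, -2.0]
grip_width: 31.4
finger_force: 30.0
```

>>> play_rows(commands=[{"x": 0.01,"y": -0.026,"z": 0,"twist": 0},{"x": 0.021,"y": -0.052,"z": 0,"twist": 0},{"x": 0.03,"y": -0.076,"z": 0,"twist": 0},{"x": 0.036,"y": -0.092,"z": 0,"twist": 0},{"x": 0.04,"y": -0.102,"z": 0,"twist": 0},{"x": 0.042,"y": -0.105,"z": 0,"twist": 0},{"x": 0.042,"y": -0.105,"z": 0,"twist": 0},{"x": 0.042,"y": -0.105,"z": 0,"twist": 0}])

```text
time: 43.85
tool_pos: [509.3, 278.7, 285.5]
tcp_rot: [3.141, 0.0, 0.784]
contact_force: [0.2, 0.3, -1.3]
grip_width: 31.6
finger_force: 30.0
```

>>> play_rows(commands=[{"x": 0,"y": 0,"z": 0.01,"twist": 0},{"x": 0,"y": 0,"z": 0.035,"twist": 0},{"x": 0,"y": 0,"z": 0.065,"twist": 0},{"x": 0,"y": 0,"z": 0.095,"twist": 0},{"x": 0,"y": 0,"z": 0.122,"twist": 0},{"x": 0,"y": 0,"z": 0.142,"twist": 0},{"x": 0,"y": 0,"z": 0.153,"twist": 0},{"x": 0,"y": 0,"z": 0.157,"twist": 0}])

```text
time: 44.65
tool_pos: [508.5, 278.8, 127.2]
tcp_rot: [-3.141, 0.002, 0.784]
contact_force: [0.3, -0.9, -2.5]
grip_width: 31.3
finger_force: 30.0
```

>>> play_rows(commands=[{"x": 0,"y": 0,"z": 0.0005,"twist": 0},{"x": 0,"y": 0,"z": 0.001,"twist": 0},{"x": 0,"y": 0,"z": 0.0015,"twist": 0},{"x": 0,"y": 0,"z": 0.002,"twist": 0},{"x": 0,"y": 0,"z": 0.0025,"twist": 0},{"x": 0,"y": 0,"z": 0.003,"twist": 0},{"x": 0,"y": 0,"z": 0.0035,"twist": 0},{"x": 0,"y": 0,"z": 0.004,"twist": 0}])

```text
time: 45.45
tool_pos: [508.9, 279.5, 124.6]
tcp_rot: [3.142, 0.0, 0.785]
contact_force: [-0.4, 0.1, -2.7]
grip_width: 31.5
finger_force: 30.0
```

>>> play_rows(commands=[{"x": 0,"y": 0,"z": 0.0005,"twist": 0},{"x": 0,"y": 0,"z": 0.001,"twist": 0},{"x": 0,"y": 0,"z": 0.001,"twist": 0},{"x": 0,"y": 0,"z": 0.001,"twist": 0},{"x": 0,"y": 0,"z": 0.001,"twist": 0},{"x": 0,"y": 0,"z": 0.001,"twist": 0},{"x": 0,"y": 0,"z": 0.001,"twist": 0},{"x": 0,"y": 0,"z": 0.001,"twist": 0}])

```text
time: 46.25
tool_pos: [509.0, 279.7, 124.6]
tcp_rot: [3.141, -0.001, 0.785]
contact_force: [-2.7, 0.5, 6.0]
grip_width: 31.6
finger_force: 30.0
```

>>> play_rows(commands=[{"x": 0,"y": 0,"z": 0,"twist": 0},{"x": 0,"y": 0,"z": 0,"twist": 0},{"x": 0,"y": 0,"z": 0,"twist": 0},{"x": 0,"y": 0,"z": 0,"twist": 0},{"x": 0,"y": 0,"z": 0,"twist": 0},{"x": 0,"y": 0,"z": 0,"twist": 0},{"x": 0,"y": 0,"z": 0,"twist": 0},{"x": 0,"y": 0,"z": 0,"twist": 0}])

```text
time: 47.05
tool_pos: [509.0, 279.7, 124.6]
tcp_rot: [3.141, -0.001, 0.785]
contact_force: [-1.3, -0.4, 5.3]
grip_width: 31.5
finger_force: 30.0
```

>>> play_rows(commands=[{"x": 0,"y": 0,"z": 0,"twist": 0},{"x": 0,"y": 0,"z": 0,"twist": 0},{"x": 0,"y": 0,"z": 0,"twist": 0},{"x": 0,"y": 0,"z": 0,"twist": 0},{"x": 0,"y": 0,"z": 0,"twist": 0},{"x": 0,"y": 0,"z": 0,"twist": 0},{"x": 0,"y": 0,"z": 0,"twist": 0},{"x": 0,"y": 0,"z": 0,"twist": 0}], jaw=0)

```text
time: 47.85
tool_pos: [508.9, 279.5, 123.6]
tcp_rot: [3.142, 0.0, 0.785]
contact_force: [0.5, 0.3, -0.3]
grip_width: 89.5
finger_force: 0.0
```

>>> play_rows(commands=[{"x": 0,"y": 0,"z": -0.02,"twist": 0},{"x": 0,"y": 0,"z": -0.06,"twist": 0},{"x": 0,"y": 0,"z": -0.105,"twist": 0},{"x": 0,"y": 0,"z": -0.13,"twist": 0},{"x": -0.02,"y": 0.038,"z": -0.13,"twist": 0},{"x": -0.04,"y": 0.077,"z": -0.13,"twist": 0},{"x": -0.06,"y": 0.115,"z": -0.13,"twist": 0},{"x": -0.08,"y": 0.154,"z": -0.13,"twist": 0}])

```text
time: 48.65
tool_pos: [561.3, 112.6, 253.9]
tcp_rot: [3.141, -0.0, 0.786]
contact_force: [1.5, 0.7, -0.1]
grip_width: 91.8
finger_force: 0.0
```

>>> play_rows(commands=[{"x": -0.0195,"y": 0.037,"z": 0,"twist": 0},{"x": -0.0195,"y": 0.037,"z": 0,"twist": 0},{"x": -0.0195,"y": 0.037,"z": 0.01,"twist": 0},{"x": -0.0195,"y": 0.037,"z": 0.03,"twist": 0},{"x": -0.0195,"y": 0.037,"z": 0.04,"twist": 0},{"x": -0.0195,"y": 0.037,"z": 0.04,"twist": 0},{"x": -0.0195,"y": 0.037,"z": 0.04,"twist": 0},{"x": -0.0195,"y": 0.037,"z": 0.04,"twist": 0}])

```text
time: 49.45
tool_pos: [573.9, 74.6, 214.5]
tcp_rot: [3.141, -0.001, 0.786]
contact_force: [-0.2, -0.3, -0.1]
grip_width: 91.9
finger_force: 0.0
```

>>> play_rows(commands=[{"x": 0,"y": 0,"z": 0.015,"twist": 0},{"x": 0,"y": 0,"z": 0.035,"twist": 0},{"x": 0,"y": 0,"z": 0.052,"twist": 0},{"x": 0,"y": 0,"z": 0.064,"twist": 0},{"x": 0,"y": 0,"z": 0.07,"twist": 0},{"x": 0,"y": 0,"z": 0.07,"twist": 0},{"x": 0,"y": 0,"z": 0.07,"twist": 0},{"x": 0,"y": 0,"z": 0.07,"twist": 0}])

```text
time: 50.25
tool_pos: [574.0, 74.0, 144.6]
tcp_rot: [3.14, -0.001, 0.785]
contact_force: [-0.6, 0.7, 0.7]
grip_width: 91.8
finger_force: 0.0
```

>>> play_rows(commands=[{"x": 0,"y": 0,"z": 0,"twist": 0},{"x": 0,"y": 0,"z": 0,"twist": 0},{"x": 0,"y": 0,"z": 0,"twist": 0},{"x": 0,"y": 0,"z": 0,"twist": 0},{"x": 0,"y": 0,"z": 0,"twist": 0},{"x": 0,"y": 0,"z": 0,"twist": 0},{"x": 0,"y": 0,"z": 0,"twist": 0},{"x": 0,"y": 0,"z": 0,"twist": 0}], jaw=1)

```text
time: 51.05
tool_pos: [573.5, 74.0, 143.7]
tcp_rot: [3.142, 0.0, 0.785]
contact_force: [0.5, -0.2, -0.0]
grip_width: 32.7
finger_force: 0.0
```

>>> play_rows(commands=[{"x": 0,"y": 0,"z": 0,"twist": 0},{"x": 0,"y": 0,"z": 0,"twist": 0},{"x": 0,"y": 0,"z": -0.01,"twist": 0},{"x": 0,"y": 0,"z": -0.035,"twist": 0},{"x": 0,"y": 0,"z": -0.07,"twist": 0},{"x": 0,"y": 0,"z": -0.105,"twist": 0},{"x": 0,"y": 0,"z": -0.14,"twist": 0},{"x": 0,"y": 0,"z": -0.16,"twist": 0}])

```text
time: 51.85
tool_pos: [573.9, 74.1, 307.3]
tcp_rot: [3.139, -0.003, 0.785]
contact_force: [-0.0, -0.7, -3.9]
grip_width: 29.5
finger_force: 30.0
```

>>> play_rows(commands=[{"x": 0.004,"y": -0.011,"z": 0,"twist": 0},{"x": 0.011,"y": -0.034,"z": 0,"twist": 0},{"x": 0.02,"y": -0.061,"z": 0,"twist": 0},{"x": 0.029,"y": -0.089,"z": 0,"twist": 0},{"x": 0.039,"y": -0.117,"z": 0,"twist": 0},{"x": 0.048,"y": -0.146,"z": 0,"twist": 0},{"x": 0.057,"y": -0.174,"z": 0,"twist": 0},{"x": 0.066,"y": -0.199,"z": 0,"twist": 0}])

```text
time: 52.65
tool_pos: [477.3, 263.0, 301.9]
tcp_rot: [-3.14, 0.003, 0.786]
contact_force: [0.3, 0.1, -3.4]
grip_width: 29.4
finger_force: 30.0
```

>>> play_rows(commands=[{"x": 0.008,"y": -0.025,"z": 0,"twist": 0},{"x": 0.016,"y": -0.05,"z": 0,"twist": 0},{"x": 0.024,"y": -0.072,"z": 0,"twist": 0},{"x": 0.029,"y": -0.088,"z": 0,"twist": 0},{"x": 0.032,"y": -0.097,"z": 0,"twist": 0},{"x": 0.033,"y": -0.1,"z": 0,"twist": 0},{"x": 0.033,"y": -0.1,"z": 0,"twist": 0},{"x": 0.033,"y": -0.1,"z": 0,"twist": 0}])

```text
time: 53.45
tool_pos: [432.4, 354.9, 303.4]
tcp_rot: [3.141, 0.001, 0.784]
contact_force: [1.3, -0.4, -3.6]
grip_width: 29.2
finger_force: 30.0
```

>>> play_rows(commands=[{"x": 0,"y": 0,"z": 0.01,"twist": 0},{"x": 0,"y": 0,"z": 0.035,"twist": 0},{"x": 0,"y": 0,"z": 0.065,"twist": 0},{"x": 0,"y": 0,"z": 0.095,"twist": 0},{"x": 0,"y": 0,"z": 0.122,"twist": 0},{"x": 0,"y": 0,"z": 0.142,"twist": 0},{"x": 0,"y": 0,"z": 0.153,"twist": 0},{"x": 0,"y": 0,"z": 0.157,"twist": 0}])

```text
time: 54.25
tool_pos: [431.9, 354.8, 145.3]
tcp_rot: [-3.141, 0.002, 0.784]
contact_force: [0.1, 0.8, -2.5]
grip_width: 29.1
finger_force: 30.0
```

>>> play_rows(commands=[{"x": 0,"y": 0,"z": 0.0005,"twist": 0},{"x": 0,"y": 0,"z": 0.001,"twist": 0},{"x": 0,"y": 0,"z": 0.0015,"twist": 0},{"x": 0,"y": 0,"z": 0.002,"twist": 0},{"x": 0,"y": 0,"z": 0.003,"twist": 0},{"x": 0,"y": 0,"z": 0.004,"twist": 0},{"x": 0,"y": 0,"z": 0.0045,"twist": 0},{"x": 0,"y": 0,"z": 0.0045,"twist": 0}])

```text
time: 55.05
tool_pos: [432.4, 355.6, 142.7]
tcp_rot: [3.141, -0.001, 0.785]
contact_force: [0.3, -0.5, 1.0]
grip_width: 29.0
finger_force: 30.0
```

>>> play_rows(commands=[{"x": 0,"y": 0,"z": 0,"twist": 0},{"x": 0,"y": 0,"z": 0,"twist": 0},{"x": 0,"y": 0,"z": 0,"twist": 0},{"x": 0,"y": 0,"z": 0,"twist": 0},{"x": 0,"y": 0,"z": 0,"twist": 0},{"x": 0,"y": 0,"z": 0,"twist": 0},{"x": 0,"y": 0,"z": 0,"twist": 0},{"x": 0,"y": 0,"z": 0,"twist": 0}], jaw=0)

```text
time: 55.85
tool_pos: [432.2, 355.5, 142.1]
tcp_rot: [3.142, 0.0, 0.785]
contact_force: [-0.3, -0.1, 0.1]
grip_width: 88.6
finger_force: 0.0
```

>>> play_rows(commands=[{"x": 0,"y": 0,"z": -0.02,"twist": 0},{"x": 0,"y": 0,"z": -0.06,"twist": 0},{"x": 0,"y": 0,"z": -0.1,"twist": 0},{"x": 0,"y": 0,"z": -0.11,"twist": 0},{"x": -0.02,"y": 0.04,"z": -0.11,"twist": 0},{"x": -0.04,"y": 0.08,"z": -0.11,"twist": 0},{"x": -0.06,"y": 0.12,"z": -0.11,"twist": 0},{"x": -0.08,"y": 0.16,"z": -0.11,"twist": 0}])

```text
time: 56.65
tool_pos: [488.7, 184.2, 251.7]
tcp_rot: [-3.141, 0.001, 0.786]
contact_force: [1.0, 0.1, 0.0]
grip_width: 91.7
finger_force: 0.0
```

>>> play_rows(commands=[{"x": -0.02,"y": 0.04,"z": 0,"twist": 0},{"x": -0.04,"y": 0.08,"z": 0,"twist": 0},{"x": -0.06,"y": 0.12,"z": 0,"twist": 0},{"x": -0.08,"y": 0.16,"z": 0,"twist": 0},{"x": -0.0935,"y": 0.187,"z": 0.01,"twist": 0},{"x": -0.0935,"y": 0.187,"z": 0.03,"twist": 0},{"x": -0.0935,"y": 0.187,"z": 0.04,"twist": 0},{"x": -0.0935,"y": 0.187,"z": 0.04,"twist": 0}])

```text
time: 57.45
tool_pos: [553.6, -12.1, 210.3]
tcp_rot: [-3.138, 0.002, 0.785]
contact_force: [-0.3, 0.5, -0.2]
grip_width: 91.5
finger_force: 0.0
```

```bash
python3 look.py wrist w7 555,-12.5,18,124; python3 -c "
from plant import bot
print(bot.get_obs()['tool_pos'])"
python3 - <<'E'
from plant import bot
from h import *
c=bot.capture("top")
P=np.ascontiguousarray(c['pixels'][:,:,::-1]);t=np.linspace(0,2*np.pi,60)
for x,y,r,z in[(432,355,15,147),(507.5,278,16,133)]:
    cv2.polylines(P,[(proj(c,np.c_[x+r*np.cos(t),y+r*np.sin(t),0*t+z])*8).astype(np.int32)],True,(0,255,0),1,cv2.LINE_AA,3)
a=cv2.resize(P[180:270,165:255],None,fx=4,fy=4,interpolation=cv2.INTER_CUBIC)
b=cv2.imread('pics/w7.png')[20:380,100:500]
cv2.imwrite('pics/m7.png',np.hstack([a,b]))
E
```

```text
[554.21653164 -11.92465404 211.543373  ] 0.7858306077074526
[554.21653164 -11.92465404 211.543373  ]
```

View pics/m7.png

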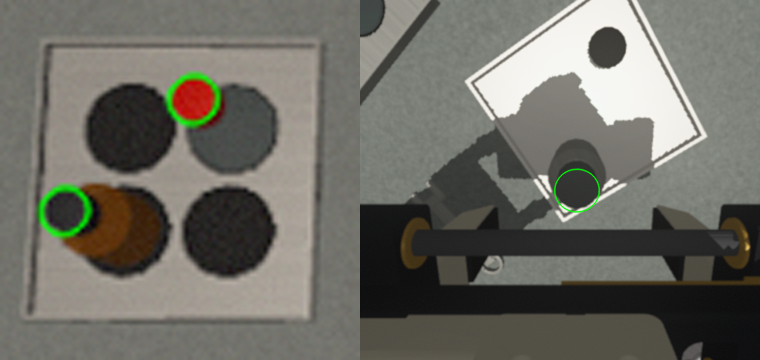

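The bottle and flask are back on their model positions. The dewar lid is under the gripper.

>>> play_rows(commands=[{"x": 0,"y": 0.0005,"z": 0.02,"twist": 0},{"x": 0,"y": 0.0005,"z": 0.045,"twist": 0},{"x": 0,"y": 0.0005,"z": 0.065,"twist": 0},{"x": 0,"y": 0.0005,"z": 0.08,"twist": 0},{"x": 0,"y": 0.0005,"z": 0.09,"twist": 0},{"x": 0,"y": 0.0005,"z": 0.096,"twist": 0},{"x": 0,"y": 0.0005,"z": 0.098,"twist": 0},{"x": 0,"y": 0.0005,"z": 0.098,"twist": 0}])

```text
time: 58.35
tool_pos: [555.4, -12.8, 114.7]
tcp_rot: [3.141, -0.0, 0.785]
contact_force: [0.1, 0.1, 0.5]
grip_width: 91.6
finger_force: 0.0
```

>>> play_rows(commands=[{"x": 0,"y": 0,"z": 0,"twist": 0},{"x": 0,"y": 0,"z": 0,"twist": 0},{"x": 0,"y": 0,"z": 0,"twist": 0},{"x": 0,"y": 0,"z": 0,"twist": 0},{"x": 0,"y": 0,"z": 0,"twist": 0},{"x": 0,"y": 0,"z": 0,"twist": 0},{"x": 0,"y": 0,"z": 0,"twist": 0},{"x": 0,"y": 0,"z": 0,"twist": 0}], jaw=1)

```text
time: 59.15
tool_pos: [554.9, -12.7, 114.4]
tcp_rot: [-3.141, 0.0, 0.785]
contact_force: [-2.0, 1.3, 2.0]
grip_width: 35.2
finger_force: 33.4
```

>>> play_rows(commands=[{"x": 0,"y": 0,"z": 0,"twist": 0},{"x": 0,"y": 0,"z": 0,"twist": 0},{"x": 0,"y": 0,"z": -0.01,"twist": 0},{"x": 0,"y": 0,"z": -0.035,"twist": 0},{"x": 0,"y": 0,"z": -0.07,"twist": 0},{"x": 0,"y": 0,"z": -0.105,"twist": 0},{"x": 0,"y": 0,"z": -0.14,"twist": 0},{"x": 0,"y": 0,"z": -0.16,"twist": 0}])

```text
time: 59.95
tool_pos: [555.8, -13.2, 277.6]
tcp_rot: [3.138, -0.002, 0.785]
contact_force: [0.0, -0.4, -3.2]
grip_width: 35.4
finger_force: 33.1
```

>>> play_rows(commands=[{"x": 0.005,"y": -0.011,"z": 0,"twist": 0},{"x": 0.014,"y": -0.033,"z": 0,"twist": 0},{"x": 0.024,"y": -0.059,"z": 0,"twist": 0},{"x": 0.035,"y": -0.087,"z": 0,"twist": 0},{"x": 0.047,"y": -0.115,"z": 0,"twist": 0},{"x": 0.058,"y": -0.143,"z": 0,"twist": 0},{"x": 0.069,"y": -0.171,"z": 0,"twist": 0},{"x": 0.079,"y": -0.195,"z": 0,"twist": 0}])

```text
time: 60.75
tool_pos: [471.1, 182.5, 272.5]
tcp_rot: [-3.14, 0.003, 0.786]
contact_force: [-0.3, -1.5, -3.2]
grip_width: 35.7
finger_force: 33.1
```

>>> play_rows(commands=[{"x": 0.01,"y": -0.024,"z": 0,"twist": 0},{"x": 0.02,"y": -0.049,"z": 0,"twist": 0},{"x": 0.029,"y": -0.071,"z": 0,"twist": 0},{"x": 0.035,"y": -0.086,"z": 0,"twist": 0},{"x": 0.039,"y": -0.095,"z": 0,"twist": 0},{"x": 0.04,"y": -0.098,"z": 0,"twist": 0},{"x": 0.04,"y": -0.098,"z": 0,"twist": 0},{"x": 0.04,"y": -0.098,"z": 0,"twist": 0}])

```text
time: 61.55
tool_pos: [432.3, 277.9, 273.9]
tcp_rot: [3.141, 0.001, 0.785]
contact_force: [0.5, -1.7, -2.9]
grip_width: 35.2
finger_force: 33.1
```

>>> play_rows(commands=[{"x": 0,"y": 0,"z": 0.01,"twist": 0},{"x": 0,"y": 0,"z": 0.035,"twist": 0},{"x": 0,"y": 0,"z": 0.065,"twist": 0},{"x": 0,"y": 0,"z": 0.095,"twist": 0},{"x": 0,"y": 0,"z": 0.122,"twist": 0},{"x": 0,"y": 0,"z": 0.142,"twist": 0},{"x": 0,"y": 0,"z": 0.153,"twist": 0},{"x": 0,"y": 0,"z": 0.157,"twist": 0}])

```text
time: 62.35
tool_pos: [431.8, 277.8, 115.9]
tcp_rot: [-3.141, 0.002, 0.784]
contact_force: [0.5, 0.1, -2.9]
grip_width: 35.6
finger_force: 33.1
```

>>> play_rows(commands=[{"x": 0,"y": 0,"z": 0.0005,"twist": 0},{"x": 0,"y": 0,"z": 0.001,"twist": 0},{"x": 0,"y": 0,"z": 0.0015,"twist": 0},{"x": 0,"y": 0,"z": 0.002,"twist": 0},{"x": 0,"y": 0,"z": 0.003,"twist": 0},{"x": 0,"y": 0,"z": 0.004,"twist": 0},{"x": 0,"y": 0,"z": 0.0045,"twist": 0},{"x": 0,"y": 0,"z": 0.0045,"twist": 0}])

```text
time: 63.15
tool_pos: [432.3, 278.6, 113.3]
tcp_rot: [3.141, -0.001, 0.785]
contact_force: [-1.6, 0.0, 4.3]
grip_width: 35.8
finger_force: 33.6
```

Contact. Release, lift clear, and back away for a final check.

>>> play_rows(commands=[{"x": 0,"y": 0,"z": 0,"twist": 0},{"x": 0,"y": 0,"z": 0,"twist": 0},{"x": 0,"y": 0,"z": 0,"twist": 0},{"x": 0,"y": 0,"z": 0,"twist": 0},{"x": 0,"y": 0,"z": 0,"twist": 0},{"x": 0,"y": 0,"z": 0,"twist": 0},{"x": 0,"y": 0,"z": 0,"twist": 0},{"x": 0,"y": 0,"z": 0,"twist": 0}], jaw=0)

```text
time: 63.95
tool_pos: [432.2, 278.5, 112.7]
tcp_rot: [3.142, 0.0, 0.785]
contact_force: [0.6, -0.1, -0.2]
grip_width: 91.0
finger_force: 0.0
```

>>> play_rows(commands=[{"x": 0,"y": 0,"z": -0.02,"twist": 0},{"x": 0,"y": 0,"z": -0.06,"twist": 0},{"x": 0,"y": 0,"z": -0.105,"twist": 0},{"x": 0,"y": 0,"z": -0.15,"twist": 0},{"x": -0.02,"y": 0.04,"z": -0.16,"twist": 0},{"x": -0.04,"y": 0.08,"z": -0.16,"twist": 0},{"x": -0.06,"y": 0.12,"z": -0.16,"twist": 0},{"x": -0.08,"y": 0.16,"z": -0.16,"twist": 0}])

```text
time: 64.75
tool_pos: [488.9, 107.2, 273.0]
tcp_rot: [3.141, -0.0, 0.786]
contact_force: [1.2, 0.5, -0.2]
grip_width: 92.0
finger_force: 0.0
```

>>> play_rows(commands=[{"x": -0.02,"y": 0.04,"z": 0,"twist": 0},{"x": -0.04,"y": 0.08,"z": 0,"twist": 0},{"x": -0.05,"y": 0.1,"z": 0,"twist": 0},{"x": -0.05,"y": 0.1,"z": 0,"twist": 0},{"x": -0.05,"y": 0.1,"z": 0,"twist": 0},{"x": -0.05,"y": 0.1,"z": 0,"twist": 0},{"x": -0.05,"y": 0.1,"z": 0,"twist": 0},{"x": -0.05,"y": 0.1,"z": 0,"twist": 0}])

```text
time: 65.55
tool_pos: [523.8, 3.7, 272.9]
tcp_rot: [3.141, -0.0, 0.787]
contact_force: [0.7, 0.2, -0.2]
grip_width: 91.8
finger_force: 0.0
```

```bash
python3 look.py top t9 432,355,15,147 507.5,278,16,133 432,279,18,123 452,-341.7,27,116
python3 - <<'E'
import cv2,numpy as np
P=cv2.imread('pics/t9.png')
f=lambda x,y:cv2.resize(P[y:y+90,x:x+90],None,fx=4,fy=4,interpolation=cv2.INTER_CUBIC)
cv2.imwrite('pics/m9.png',np.hstack([f(165,180),f(395,185)]))
E
```

```text
[523.86328526   3.50164774 272.85952399] 0.7863904669320465
```

View pics/m9.png

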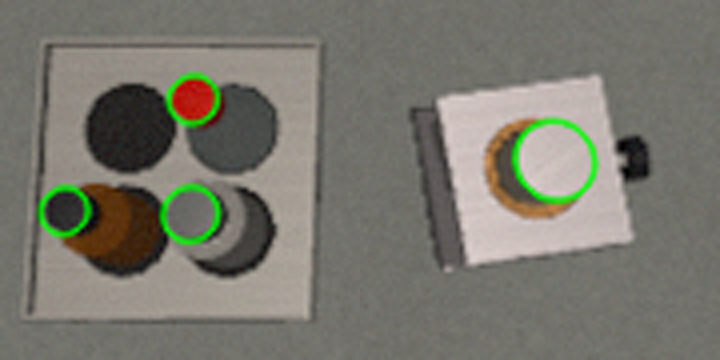

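All four vessels sit on their target circles: the caps in the caddy and the jar lid on the pad.

```bash
python3 -c "
from plant import bot
print(bot.close_job())"
```

```text
the job is handed in; nothing more can be done
None
```

I handed the job in: the jar stands on the jack's cork pad, the bottle, flask and dewar are back upright on their own caddy spots, and the bung was not touched; the final top view matched every target, but no verdict came back.

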